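# Change the candles under the glass bell

## Robot

A 6-joint arm with a two-finger parallel gripper is mounted at the origin on the work surface. World frame = base frame: x ahead of the robot, y to its left, z up, the work surface at z = 0. Lengths are in mm, angles in rad, forces in N, time in s.
With the tool pointing down it reaches from about 350 to 975 mm from the base axis. Payload 7.1 kg.
Tool frame: the origin (TCP) lies midway between the tips of the shut fingers; the grasp point (between the pads) lies 19 mm behind it; z points along the fingers, y is the line along which they close (so a half turn about z gives the same grasp; the last joint's range is limited). The gripper opens to 88 mm and grips with 3 to 60 N. Pads are 20 mm wide; open, the fingers measure 115 mm over their backs; the gripper's body (75 mm by 178 mm) begins 61 mm behind the grasp point.
Start: joints at [1.223, 0.423, 1.63, -0, 1.089, -0.019], TCP at [201.785, 591.513, 222.675] pointing down, gripper open.
Joint ranges: [-3, 3], [-0.9, 2.11], [0.09, 2.58], [-1.31, 4.45], [0.11, 2.69], [-2.54, 2.54]. Speed limits (rad/s): [2.39, 2.39, 3.01, 3.14, 3.14, 3.14].

## Interface

Orientations are given as a rotation vector (axis times angle).
In Python, from workcell import ctrl gives the robot as it stands.
- The arm moves only by the shell command python3 -m pendant 'ROWS'. ROWS is a JSON object of lists of equal length, an entry for each row: "grip": the opening, from -1 (shut) to 1 (fully open); "linear": the shift along the tool's x, y, z in mm, a list of three; "angular": the turn, a rotation vector about the tool's x, y, z in rad, a list of three. In form: {"grip": [grip, ...], "linear": [[tx, ty, tz], ...], "angular": [[ax, ay, az], ...]}. A call has 1 to 12 rows; each row shifts and turns the commanded pose from where the row before left it, along the tool's axes as they then stand; what a row does not reach is not made up. A row lasts 1/12 s, in which the tool goes at most 41.7 mm and 7.16 degrees, less where a joint would pass 70% of its speed; a pose out of reach is approached as far as the arm can. A call with a gripper value outside its range is refused whole. The fingers move at their own pace and stop on an object; the grip force is fixed at half the most. Time passes only in rows, so rows that do not move let the fingers close. It gives the time, the measured TCP pose, the force, the opening and the grip force at its end, in the units of the state.
- ctrl.get_obs(): the state, without advancing time (a new reading comes with each control period).
- ctrl.get_image(name): name is "scene" or "top"; returns the picture (400x640x3 uint8, red, green, blue); there is no depth.
- ctrl.camera_params(name): a dict with "vfov" (degrees; the focal length in pixels is half the picture's height over the tangent of half this angle, whatever the lens; pixels are square), "cx", "cy" (the principal point, pixels), "k1" (the pictures are not rectified: a ray, as slopes to the right and down, at radius r is drawn at 1 + k1 r^2 times it, then the intrinsics apply), "R" (3x3) and "t" (3): a world point X has camera coordinates R X + t. Camera axes: x right, y down, z forward; pixel columns grow to the right and rows downward; lengths in mm; the calibration is good to about 2 mm. A picture is of the moment at which its call begins. camera_params takes no time and is no camera call.
- ctrl.close_job(): hands the job in; it is judged then, once.
The state is a dict: "t": time; "qpos": joint angles; "qvel": joint speeds; "joint_torque": joint torques, N m; "ee_pos": TCP position; "orientation": TCP orientation; "ft_force": force on the tool from outside, world axes, zero at the start; "moment": the same for the moment, N m; "width": finger opening in mm; "grasp_force": force on a finger pad.
Only numpy, scipy, OpenCV 4.12 (cv2) and the standard library are available. Lean on these libraries where they do the work, as an engineer would, in place of code of your own. Each camera call takes 0.05 s, during which the arm holds its last target. There are 200 camera calls.

## Task

Change the candles in the glass-covered display: take the glass cover off the stone stand, put every burnt-down stub into the aluminium tin, stand all the new candles upright on the stand and set the cover back over them, so that it sits level inside the stand's lip. The stand must end up on its round felt mat with no part of it overhanging the mat; slide it there along the desk without lifting it. Do not knock the glass over or disturb the other things on the desk.

Things in the scene. Friction and masses are not known exactly. Their poses are not given: they have to be found in the camera images.
- stand: Round grey stone stand, 0.75 kg: plate 158 mm across at heights 20 to 35 mm, on three 26 mm wide feet 52 mm from the centre. Its flat seat (35 mm up) lies inside a raised lip 4 mm high, 5 mm wide, inner diameter 148 mm. Too wide to grip; slides on the desk when pushed at the plate's edge. Origin at the centre of its underside, z up. 
- seat (a point): Centre of the stand's flat seat (top face of the plate, inside the lip), on the stand's axis, 35 mm above its underside.
- mat: Round blue felt mat, 190 mm across, 1 mm thin, lying on the desk where the stand belongs; nothing catches on its edge. Fixed. Origin at the centre of its underside, z up. 
- cover: Clear glass bell cover, open below, 0.32 kg: 140 mm outer diameter, 4 mm wall, straight sides to 99 mm, domed top at 125 mm, round wooden knob 28 mm across from 132 to 156 mm above the rim. At the start on the stand's seat, inside the lip, over the stubs. Origin at the centre of its lower rim, z up towards the knob.
- knob (a point): Centre of the cover's wooden knob (28 mm across, 24 mm tall), 144 mm above the cover's rim, on its axis.
- tin_floor (a point): Centre of the inner floor of the open oblong aluminium tin for stubs, 5 mm above the desk: 170 mm (its x) by 130 mm (its y) outside, walls 3 mm thick, rim 35 mm above the desk. Fixed.
- candle1: New cream fluted candle, an upright cylinder 46 mm across and 44 mm tall (a soft wick stands 10 mm above it), 63 g. Stands at the start on the white paper sheet; two or three such candles are present. Origin at the centre of its underside, z up. 
- candle2: New cream fluted candle, an upright cylinder 46 mm across and 44 mm tall (a soft wick stands 10 mm above it), 63 g. Stands at the start on the white paper sheet; two or three such candles are present. Origin at the centre of its underside, z up. 
- candle3: New cream fluted candle, an upright cylinder 46 mm across and 44 mm tall (a soft wick stands 10 mm above it), 63 g. Stands at the start on the white paper sheet; two or three such candles are present. Origin at the centre of its underside, z up. 
- stub1: Burnt-down stub of such a candle, an upright cylinder 46 mm across and only 18 mm tall with a dark wick, 26 g. At the start on the stand's seat, under the cover; two or three are present. Origin at the centre of its underside, z up. 
- stub2: Burnt-down stub of such a candle, an upright cylinder 46 mm across and only 18 mm tall with a dark wick, 26 g. At the start on the stand's seat, under the cover; two or three are present. Origin at the centre of its underside, z up. 
- stub3: Burnt-down stub of such a candle, an upright cylinder 46 mm across and only 18 mm tall with a dark wick, 26 g. At the start on the stand's seat, under the cover; two or three are present. Origin at the centre of its underside, z up. 
- sheet: Thin white paper sheet, 190 x 180 mm, lying flat on the desk, on which the new candles stand; nothing catches on it. Fixed. Origin at the centre of its underside, z up. 
- camera: White instant camera, 50 x 105 x 95 mm, lens to its -x side. Bystander. Origin at the centre of its underside, z up. 
- plant: Small plant in a white pot, pot 96 mm across and 75 mm tall, leaves to about 150 mm height and 75 mm out. Bystander. Origin at the centre of its underside, z up. 
- matchbox: Matchbox, 36 x 56 x 16 mm. Bystander. Origin at the centre of its underside, z up. 
- perfume: Amber glass perfume bottle with black cap, 30 x 50 x 88 mm. Bystander. Origin at the centre of its underside, z up. 
- clock: Copper desk clock, 80 mm across, 86 mm tall, 32 mm deep. Bystander. Origin at the centre of its underside, z up. 
Mind the look-alikes: they are no part of the job. What is shaped like the candle2 but purple is not meant.

How it is judged:
By the outcome, as a careful person would: the job done as asked, in the order asked, and still so for the second after the job is handed in, with the robot touching nothing.
Of candle1, candle2, candle3 only 2 to 3 are there at a start; the rules pass over those that are not, and their reading is None.
Of stub1, stub2, stub3 only 2 to 3 are there at a start; the rules pass over those that are not, and their reading is None.
At some moment in a run one of candle1, candle2, candle3, stub1, stub2, stub3, stand may be knocked a few centimetres aside while the robot is not near it.
It also fails if it takes over 210 s, if anything falls off the work surface, if the arm or the gripper's body presses on something with over 40 N, if the wrist force passes 120 N, or if a joint passes its speed limit or range.

## Working session

There is one attempt and no reset: what is moved stays moved. The work goes in short steps, Python scripts to look and compute and a shell command to move; the robot and the scene stay as the last step left them, time stands still between calls to the robot, and variables do not carry over. Pictures are saved under pics/ and viewed, at most 16 in all, crops included, and the job is handed in when it is done.

```bash
ls; mkdir -p pics
python3 - <<'E'
from workcell import ctrl
import cv2,numpy as np
o=ctrl.get_obs(); print({k:np.round(v,3).tolist() for k,v in o.items()})
for n in("scene","top"):
    im=ctrl.get_image(n); cv2.imwrite(f"pics/{n}0.png",im[:,:,::-1]); p=ctrl.camera_params(n); print(n,p)
E
```

```text
pics
{'t': 0.0, 'qpos': [1.223, 0.424, 1.631, 0.0, 1.089, -0.019], 'qvel': [0.001, 0.001, 0.001, -0.001, -0.002, 0.002], 'joint_torque': [0.002, -54.464, -27.366, 0.065, 0.023, -0.0], 'ee_pos': [201.587, 591.009, 221.926], 'orientation': [-0.514, -3.099, 0.002], 'ft_force': [0.691, 0.025, -0.469], 'moment': [0.035, 0.08, 0.019], 'grasp_force': 0.0, 'width': 88.004}
scene {'vfov': 50.14664693723714, 'cx': 313.21821138244457, 'cy': 198.59087814156416, 'k1': 0.0004210147212325365, 'R': array([[-0.73490965,  0.6780421 ,  0.01291212],
       [ 0.53572258,  0.5921177 , -0.60199498],
       [-0.41582343, -0.4354946 , -0.79839547]]), 't': array([ 374.18328377, -262.51397586, 1720.08376329])}
top {'vfov': 47.22288157854574, 'cx': 327.02483795308126, 'cy': 192.48096958916912, 'k1': -0.13485356994526287, 'R': array([[ 0.02604241, -0.99955497,  0.01454846],
       [-0.99806363, -0.02682041, -0.05612176],
       [ 0.05648698, -0.01305875, -0.99831793]]), 't': array([  19.63602264,  546.81513591, 1530.9935863 ])}
```

View pics/scene0.png

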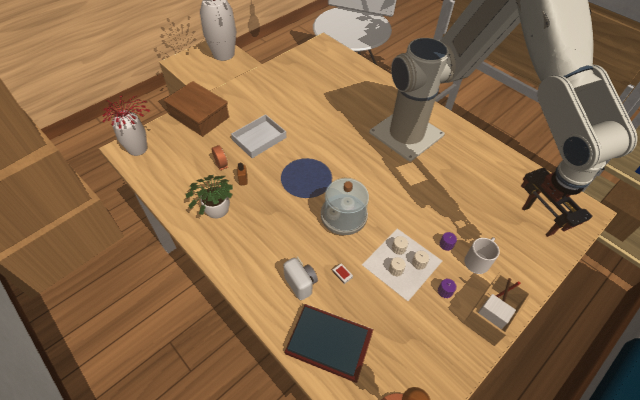

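View pics/top0.png

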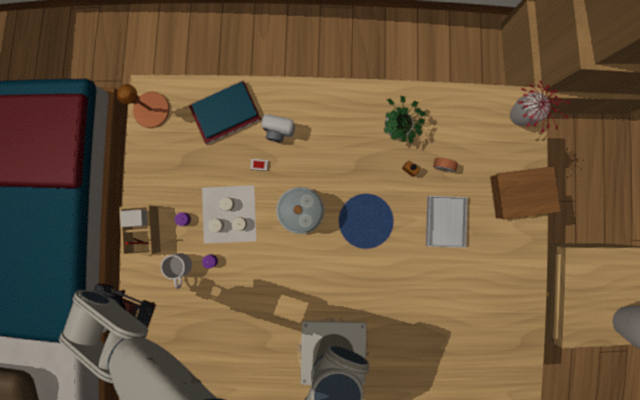

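```bash
cat > h.py <<'E'
from workcell import ctrl
import cv2,numpy as np
P={n:ctrl.camera_params(n) for n in("scene","top")}
def K(n):
    p=P[n];f=200/np.tan(np.radians(p["vfov"]/2));return np.array([[f,0,p["cx"]],[0,f,p["cy"]],[0,0,1]]),np.array([p["k1"],0,0,0.])
def ray(n,uv):
    k,d=K(n);s=cv2.undistortPoints(np.array([[uv]],float),k,d)[0,0]
    R,t=np.array(P[n]["R"]),np.array(P[n]["t"]);return -R.T@t,R.T@np.array([s[0],s[1],1])
def onz(n,uv,z):
    o,d=ray(n,uv);return (o+d*(z-o[2])/d[2])[:2].round(1)
def tri(a,b):
    o1,d1=ray("scene",a);o2,d2=ray("top",b)
    s=np.linalg.lstsq(np.c_[d1,-d2],o2-o1,rcond=None)[0];p,q=o1+s[0]*d1,o2+s[1]*d2
    return ((p+q)/2).round(1),round(float(np.linalg.norm(p-q)),1)
def proj(n,X):
    k,d=K(n);r,_=cv2.Rodrigues(np.array(P[n]["R"]));return cv2.projectPoints(np.array([X],float),r,np.array(P[n]["t"]),k,d)[0][0,0].round(1)
def crop(n,x,y,w,h,s,name,im=None):
    im=ctrl.get_image(n) if im is None else im
    return cv2.imwrite(f"pics/{name}.png",cv2.resize(im[y:y+h,x:x+w,::-1],None,fx=s,fy=s,interpolation=cv2.INTER_CUBIC)),im
def blobs(im,lo,hi,box,amin=15):
    x,y,w,h=box;m=cv2.inRange(cv2.cvtColor(im[y:y+h,x:x+w],cv2.COLOR_RGB2HSV),np.array(lo),np.array(hi))
    n,l,st,c=cv2.connectedComponentsWithStats(m)
    return [((c[i]+[x,y]).round(1).tolist(),(st[i]+[x,y,0,0,0]).tolist()) for i in range(1,n) if st[i,4]>=amin]
E
python3 - <<'E'
from h import *
a=cv2.imread("pics/scene0.png")[:,:,::-1];b=cv2.imread("pics/top0.png")[:,:,::-1]
A=cv2.resize(a[130:310,230:490,::-1],None,fx=3,fy=3,interpolation=cv2.INTER_CUBIC);B=cv2.resize(b[150:260,190:480,::-1],None,fx=2.7,fy=2.7,interpolation=cv2.INTER_CUBIC)
B=cv2.copyMakeBorder(B,0,0,0,max(0,A.shape[1]-B.shape[1]),cv2.BORDER_CONSTANT)[:,:780]
A=A[:,:780]
cv2.imwrite("pics/c1.png",A);cv2.imwrite("pics/c2.png",B)
print("mat",[ (c,onz("top",c,1),s) for c,s in blobs(b,(100,80,40),(130,255,255),(330,180,80,80),200)])
print("mat s",[ (c,onz("scene",c,1),s) for c,s in blobs(a,(105,80,30),(130,255,255),(270,150,70,60),200)])
print("knob",tri((348,186),(298,209)))
for n,u in(("stand",(300,210)),("sheet",(229,214)),("tin",(447,221)),("plant",(405,120)),("matchbox",(260,165)),("camera",(278,128)),("purple",(210,261)),("purple",(183,219)),("mug",(175,267))): print(n,onz("top",u,0))
E
```

```text
mat [([365.6, 220.7], array([ 454.2, -100. ]), [340, 194, 53, 54, 2228])]
mat s []
knob (array([483.2, 123.9, 180.7]), 4.2)
stand [484.8 124.3]
sheet [464.4 366.7]
tin [ 459.6 -382.3]
plant [ 806.7 -230.7]
matchbox [635.1 266.1]
camera [765.1 208.8]
purple [302.1 427.1]
purple [442.5 526.1]
mug [277.  548.6]
```

View pics/c1.png

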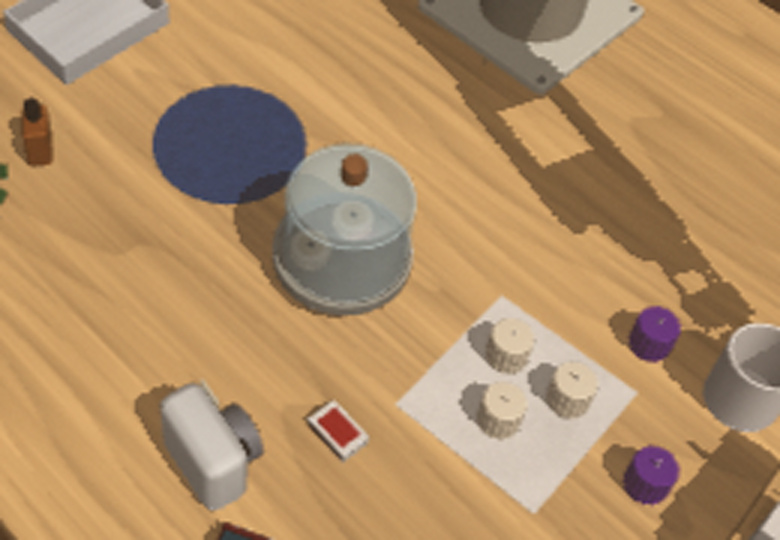

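View pics/c2.png

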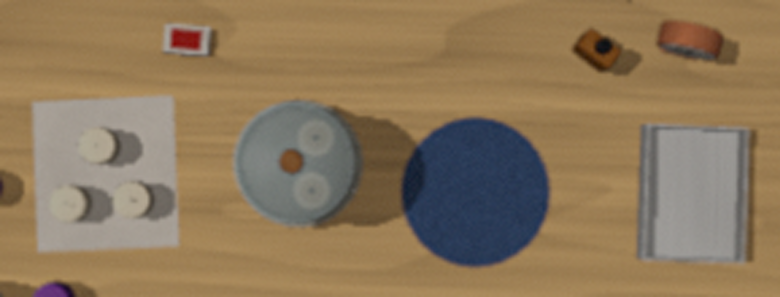

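Run:
```python
from h import *
a=cv2.imread("pics/scene0.png")[:,:,::-1];b=cv2.imread("pics/top0.png")[:,:,::-1]
ks=blobs(a,(0,90,40),(13,255,255),(335,175,28,22),8);kt=blobs(b,(0,90,40),(13,255,255),(288,198,22,22),8);print(ks,kt)
f=lambda B:max(B,key=lambda z:z[1][4])[0]
print("knob",tri(f(ks),f(kt)))
# candle tops in top image: bright cream
print("cand top",[(c,s[4],onz("top",c,44)) for c,s in blobs(b,(12,25,150),(35,120,255),(203,187,55,56),25)])
# tops in scene, by crop pixel
for n,s,t in(("c1",(513,338),(97,146)),("c2",(577,378),(70,202)),("c3",(505,396),(133,200))):
    print(n,tri((230+s[0]/3,130+s[1]/3),(190+t[0]/2.7,150+t[1]/2.7)))
for n,s,t in(("s1",(353,214),(316,138)),("s2",(309,244),(312,190))):
    print(n,tri((230+s[0]/3,130+s[1]/3),(190+t[0]/2.7,150+t[1]/2.7)),onz("top",(190+t[0]/2.7,150+t[1]/2.7),53))
for u in((640,122),(750,130),(748,262),(638,258)): print("rim",onz("top",(190+u[0]/2.7,150+u[1]/2.7),35))
o=ray("scene",(320,200))[0];print(o)
```

```text
[([347.7, 186.2], [344, 182, 8, 10, 62])] [([297.5, 210.0], [294, 206, 8, 8, 21])]
knob (array([481.5, 124. , 178.1]), 0.2)
cand top [([228.5, 214.1], 2480, array([463.8, 359.5]))]
c1 (array([492.4, 353.3, 135.4]), 7.3)
c2 (array([424.8, 404. ,  42.3]), 7.6)
c3 (array([430.2, 342.8, -73.7]), 1.3)
s1 (array([497.5, 115.5, 110.5]), 45.2) [513.8  99.6]
s2 (array([465.6,  88.5, -10.3]), 45.2) [450.3 102.7]
rim [ 544.9 -302.6]
rim [ 538.6 -443.7]
rim [ 373.1 -443.5]
rim [ 375.8 -303. ]
[1130.87670503  650.81434039 1210.44348999]
```

```bash
python3 - <<'E'
from h import *
for n,s,t,z in(("c1",(513,338),(133,200),44),("c2",(577,378),(70,202),44),("c3",(505,396),(97,146),44),("s1",(309,244),(316,138),53),("s2",(353,214),(312,190),53)):
    S=(230+s[0]/3,130+s[1]/3);T=(190+t[0]/2.7,150+t[1]/2.7);print(n,tri(S,T),onz("top",T,z),onz("scene",S,z))
for u in((655,133),(740,133),(738,257),(654,255)): print("floor",onz("top",(190+u[0]/2.7,150+u[1]/2.7),5))
E
python3 -m pendant '{"grip":[1,1,1,1,1,1,1,1,1,1,1],"linear":[[0,0,-20],[0,0,-20],[0,0,-20],[0,0,0],[0,0,0],[0,0,0],[0,0,0],[0,0,0],[0,0,0],[0,0,0],[0,0,0]],"angular":[[0,0,0.113],[0,0,0.113],[0,0,0.113],[0,0,0.113],[0,0,0.113],[0,0,0.113],[0,0,0.113],[0,0,0.113],[0,0,0.113],[0,0,0.113],[0,0,0.113]]}'
```

```text
c1 (array([430.3, 326.2,  32.8]), 4.5) [431.9 322.4] [435.3 331. ]
c2 (array([424.8, 404. ,  42.3]), 7.6) [427.1 400.5] [423.2 407.2]
c3 (array([496.2, 370. ,  45.2]), 2.2) [496.9 369.4] [494.8 370.6]
s1 (array([513.5, 100.2,  49. ]), 1.1) [513.8  99.6] [515.3 102.5]
s2 (array([449.3, 103.9,  50.8]), 3.0) [450.3 102.7] [449.6 106.1]
floor [ 533.1 -329.2]
floor [ 535.9 -440.3]
floor [ 377.6 -440. ]
floor [ 378.3 -330.6]
t: 1.02
ee_pos: [201.7, 591.2, 282.2]
orientation: [2.228, 2.214, -0.001]
ft_force: [-0.1, 0.4, 0.1]
width: 87.5
grasp_force: 0.0
```

```bash
python3 -m pendant '{"grip":[1,1,1,1,1,1,1,1,1,1],"linear":[[-30,18,0],[-30,18,0],[-30,18,0],[-30,18,0],[-30,18,0],[-30,18,0],[-30,18,0],[-30,18,0],[-30,18,0],[-30,18,0]],"angular":[[0,0,0],[0,0,0],[0,0,0],[0,0,0],[0,0,0],[0,0,0],[0,0,0],[0,0,0],[0,0,0],[0,0,0]]}'
python3 -m pendant '{"grip":[1,1,1,1,1,0.2,0,0,0],"linear":[[-30,18,0],[-30,18,0],[-30,18,0],[-30,18,0],[-30,18,0],[0,0,0],[0,0,0],[0,0,0],[0,0,0]],"angular":[[0,0,0],[0,0,0],[0,0,0],[0,0,0],[0,0,0],[0,0,0],[0,0,0],[0,0,0],[0,0,0]]}'
```

```text
t: 1.85
ee_pos: [381.8, 289.6, 282.5]
orientation: [-2.222, -2.221, 0.001]
ft_force: [0.3, -0.3, 0.6]
width: 87.5
grasp_force: 0.0
t: 2.6
ee_pos: [470.7, 141.9, 282.5]
orientation: [-2.221, -2.221, 0.001]
ft_force: [-0.8, -0.3, -0.4]
width: 64.7
grasp_force: 0.0
```

```bash
python3 -m pendant '{"grip":[0.2,0.2,0.2,0.2,0.2,0.2,0.2,0.2],"linear":[[-18,11,0],[0,0,20],[0,0,20],[0,0,20],[0,0,20],[0,0,20],[0,0,10],[0,0,0]],"angular":[[0,0,0],[0,0,0],[0,0,0],[0,0,0],[0,0,0],[0,0,0],[0,0,0],[0,0,0]]}'; python3 -c "
from h import *
crop('scene',280,120,140,120,5,'k1')"
```

```text
t: 3.27
ee_pos: [480.4, 123.9, 170.7]
orientation: [-2.219, -2.221, 0.006]
ft_force: [-0.0, -1.1, -0.6]
width: 52.7
grasp_force: 0.0
```

View pics/k1.png

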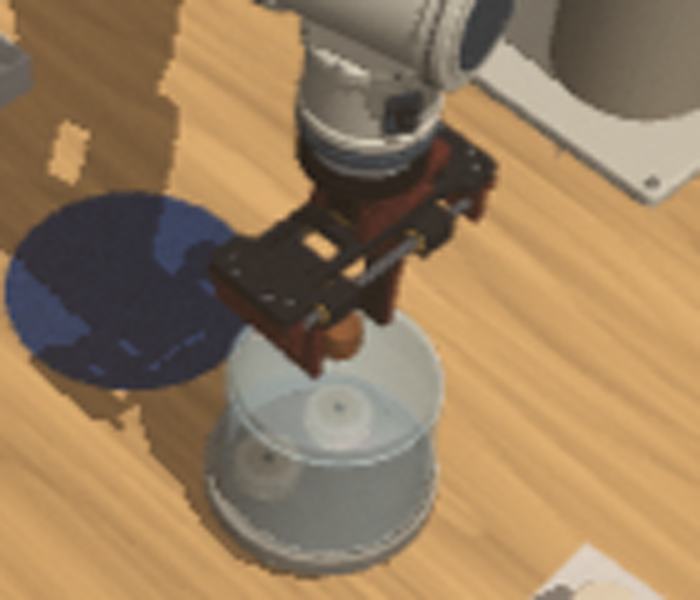

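The knob (crop 345,335) sits between the fingers, the two stubs under the glass at (340,410) and (268,465).

```bash
python3 -m pendant '{"grip":[0.2,-0.5,-1,-1,-1,-1,-1,-1,-1],"linear":[[0,0,7],[0,0,0],[0,0,0],[0,0,0],[0,0,0],[0,0,0],[0,0,0],[0,0,0],[0,0,0]],"angular":[[0,0,0],[0,0,0],[0,0,0],[0,0,0],[0,0,0],[0,0,0],[0,0,0],[0,0,0],[0,0,0]]}'
```

```text
t: 4.07
ee_pos: [482.3, 123.2, 166.1]
orientation: [-2.223, -2.22, -0.0]
ft_force: [-3.2, 0.5, 6.0]
width: 27.4
grasp_force: 30.0
```

```bash
python3 -m pendant '{"grip":[-1,-1,-1,-1,-1,-1,-1,-1,-1],"linear":[[0,0,-3],[0,0,-6],[0,0,-12],[0,0,-15],[0,0,-15],[0,0,-15],[0,0,-15],[0,0,-10],[0,0,-5]],"angular":[[0,0,0],[0,0,0],[0,0,0],[0,0,0],[0,0,0],[0,0,0],[0,0,0],[0,0,0],[0,0,0]]}'
python3 -m pendant '{"grip":[-1,-1,-1,-1,-1,-1,-1,-1,-1,-1,-1,-1],"linear":[[-5,10,0],[-10,22,0],[-12,26,0],[-12,26,0],[-12,26,0],[-12,26,0],[-12,26,0],[-12,26,0],[-10,18,0],[-6,12,0],[0,0,0],[0,0,0]],"angular":[[0,0,0],[0,0,0],[0,0,0],[0,0,0],[0,0,0],[0,0,0],[0,0,0],[0,0,0],[0,0,0],[0,0,0],[0,0,0],[0,0,0]]}'
```

```text
t: 4.82
ee_pos: [482.9, 123.3, 263.1]
orientation: [2.222, 2.22, 0.003]
ft_force: [-0.0, 0.5, -3.0]
width: 27.6
grasp_force: 30.0
t: 5.82
ee_pos: [700.1, 19.2, 259.6]
orientation: [-2.222, -2.218, 0.003]
ft_force: [0.3, 0.5, -2.7]
width: 27.6
grasp_force: 30.0
```

```bash
python3 -m pendant '{"grip":[-1,-1,-1,-1,-1,-1,-1,-1,-1,-1,-1],"linear":[[0,0,10],[0,0,20],[0,0,20],[0,0,20],[0,0,20],[0,0,16],[0,0,10],[0,0,5],[0,0,3],[0,0,2],[0,0,0]],"angular":[[0,0,0],[0,0,0],[0,0,0],[0,0,0],[0,0,0],[0,0,0],[0,0,0],[0,0,0],[0,0,0],[0,0,0],[0,0,0]]}'
```

```text
t: 6.73
ee_pos: [700.5, 20.1, 136.2]
orientation: [2.222, 2.22, 0.001]
ft_force: [0.4, -0.4, -3.3]
width: 27.9
grasp_force: 30.0
```

```bash
python3 -m pendant '{"grip":[-1,-1,-1,-1,-1],"linear":[[0,0,2],[0,0,1],[0,0,1],[0,0,1],[0,0,0]],"angular":[[0,0,0],[0,0,0],[0,0,0],[0,0,0],[0,0,0]]}'
```

```text
t: 7.15
ee_pos: [700.4, 20.0, 131.3]
orientation: [2.222, 2.22, 0.001]
ft_force: [-2.3, -0.1, 0.1]
width: 27.3
grasp_force: 30.0
```

Rim is on the desk (force gone). Release, rise, then look at the stand while staying out of view.

```bash
python3 -m pendant '{"grip":[-1,-0.6,-0.2,0.3,0.3,0.3,0.3,0.3,0.3,0.3,0.3],"linear":[[0,0,0.5],[0,0,0],[0,0,0],[0,0,0],[0,0,0],[0,0,-10],[0,0,-20],[0,0,-20],[0,0,-20],[0,0,-20],[0,0,0]],"angular":[[0,0,0],[0,0,0],[0,0,0],[0,0,0],[0,0,0],[0,0,0],[0,0,0],[0,0,0],[0,0,0],[0,0,0],[0,0,0]]}'; python3 -c "
from h import *
a=crop('scene',240,130,190,140,4,'s2a')[1];b=crop('top',240,150,160,120,5,'s2b')[1]
cv2.imwrite('pics/s2.png',np.hstack([cv2.imread('pics/s2a.png')[::2,::2],cv2.imread('pics/s2b.png')[:560:2,::2]]) )
np.savez('s2.npz',a=a,b=b)"
```

```text
t: 8.07
ee_pos: [702.9, 20.1, 225.7]
orientation: [2.219, 2.216, 0.009]
ft_force: [0.6, -0.2, 0.7]
width: 57.1
grasp_force: 0.0
```

View pics/s2.png

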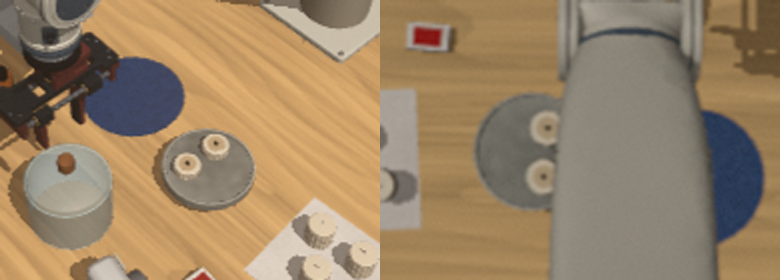

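Run:
```python
from h import *
d=np.load('s2.npz');a,b=d['a'],d['b']
lo,hi=(8,20,150),(40,140,255)
S=blobs(a,lo,hi,(322,196,42,26));T=blobs(b,lo,hi,(290,185,25,50));print(S,T)
for t,_ in T: print([tri(s,t) for s,_ in S],onz("top",t,53))
```

```text
[([325.8, 198.5], [322, 196, 13, 12, 44]), ([347.7, 202.8], [341, 197, 14, 13, 138]), ([359.6, 198.2], [352, 196, 12, 9, 47]), ([333.4, 212.4], [327, 206, 14, 14, 145])] [([301.1, 185.9], [290, 185, 23, 4, 58]), ([305.1, 200.4], [300, 194, 11, 14, 101]), ([303.6, 220.0], [299, 214, 10, 13, 100])]
[(array([558. , 112.4, 170.9]), 8.3), (array([537.3, 139.1, 164.7]), 59.4), (array([526.4, 151.8, 196.6]), 92.5), (array([553.2, 125.5, 109.1]), 19.2)] [563.4 120.6]
[(array([523.2,  93.4, 120.4]), 28.7), (array([500.5, 120.6, 109.9]), 42.3), (array([489.4, 134.1, 143.3]), 77.5), (array([516.2, 105.9,  51.3]), 0.6)] [515.9 106.1]
[(array([478.2,  82.4,  70.3]), 74.8), (array([451.6, 109.1,  49.4]), 0.7), (array([439.9, 122.8,  81.7]), 37.4), (array([467.6,  94.2,  -8.8]), 47.7)] [451.4 109.2]
```

```bash
python3 -m pendant '{"grip":[0.35,0.35,0.35,0.35,0.35,0.35,0.35],"linear":[[12,-28,0],[14,-32,0],[14,-32,0],[14,-32,0],[14,-32,0],[14,-32,0],[0,0,0]],"angular":[[0,0,0],[0,0,0],[0,0,0],[0,0,0],[0,0,0],[0,0,0],[0,0,0]]}'
python3 -m pendant '{"grip":[0.4,0.4,0.4,0.4,0.4,0.4,0.4,0.4,0.4,0.4],"linear":[[0,0,15],[0,0,15],[0,0,15],[0,0,15],[0,0,15],[0,0,15],[0,0,15],[0,0,15],[0,0,15],[0,0,0]],"angular":[[0,0,-0.116],[0,0,-0.116],[0,0,-0.116],[0,0,-0.116],[0,0,-0.116],[0,0,-0.116],[0,0,-0.116],[0,0,-0.116],[0,0,-0.116],[0,0,0]]}'
cat >> h.py <<'E'
from scipy.spatial.transform import Rotation as Ro
def to(x,y,z,yaw=None):
    o=ctrl.get_obs();R=Ro.from_rotvec(o["orientation"]).as_matrix();ya=np.arctan2(R[1,1],R[0,1])
    print("pos",np.round(o["ee_pos"],1),"yaw",round(np.degrees(ya),1),"q6",round(o["qpos"][5],2),"lin",(R.T@(np.array([x,y,z])-o["ee_pos"])).round(1),"rotz",None if yaw is None else round(-(np.radians(yaw)-ya),3))
E
python3 -c "
from h import *
to(514.5,102.5,39)
crop('scene',290,150,120,90,5,'g1')"
```

```text
t: 8.75
ee_pos: [505.5, 103.3, 218.2]
orientation: [-2.217, -2.219, 0.009]
ft_force: [-0.3, -0.4, 0.5]
width: 59.2
grasp_force: 0.0
t: 9.58
ee_pos: [510.2, 101.6, 81.8]
orientation: [-0.812, -3.029, 0.004]
ft_force: [-0.2, -0.3, 0.1]
width: 61.7
grasp_force: 0.0
pos [510.2 101.6  81.8] yaw 60.0 q6 -0.87 lin [-3.5  3.2 42.8] rotz None
```

View pics/g1.png

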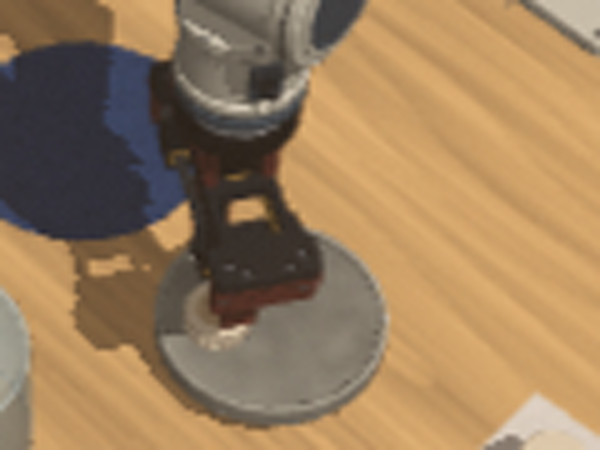

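The gripper stands over stub 1 (crop 220,320), fingers along the tangent. Descend and grip.

```bash
python3 -m pendant '{"grip":[0.4,0.4,0.4,0.4,0.4,0,-0.5,-1,-1,-1,-1,-1],"linear":[[-3.5,3.2,10],[0,0,15],[0,0,12],[0,0,4],[0,0,0],[0,0,0],[0,0,0],[0,0,0],[0,0,0],[0,0,0],[0,0,0],[0,0,0]],"angular":[[0,0,0],[0,0,0],[0,0,0],[0,0,0],[0,0,0],[0,0,0],[0,0,0],[0,0,0],[0,0,0],[0,0,0],[0,0,0],[0,0,0]]}'
```

```text
t: 10.63
ee_pos: [517.4, 103.3, 44.8]
orientation: [0.819, 3.032, 0.001]
ft_force: [-0.3, -0.0, 5.5]
width: 44.1
grasp_force: 30.0
```

```bash
python3 -m pendant '{"grip":[-1,-1,-1,-1,-1,-1],"linear":[[0,0,-5],[0,0,-15],[0,0,-25],[0,0,-25],[0,0,-15],[0,0,0]],"angular":[[0,0,0],[0,0,0],[0,0,0],[0,0,0],[0,0,0],[0,0,0]]}'; python3 -c "
from h import *
to(495,-382,120)"
```

```text
t: 11.13
ee_pos: [518.9, 103.6, 132.3]
orientation: [0.818, 3.028, 0.004]
ft_force: [0.7, -0.1, -0.8]
width: 44.1
grasp_force: 30.0
pos [518.9 103.6 132.3] yaw 59.8 q6 -0.87 lin [-223.9 -431.6   11.7] rotz None
```

```bash
python3 -m pendant '{"grip":[-1,-1,-1,-1,-1,-1,-1,-1,-1,-1,-1,-1],"linear":[[-12,-23,0],[-18,-35,0],[-18,-35,0],[-18,-35,0],[-18,-35,0],[-18,-35,0],[-18,-35,0],[-18,-35,0],[-18,-35,0],[-18,-35,0],[-18,-35,0],[-18,-35,0]],"angular":[[0,0,0],[0,0,0],[0,0,0],[0,0,0],[0,0,0],[0,0,0],[0,0,0],[0,0,0],[0,0,0],[0,0,0],[0,0,0],[0,0,0]]}'
python3 -m pendant '{"grip":[-1,-1,-1],"linear":[[-12,-20,0],[0,0,0],[0,0,0]],"angular":[[0,0,0],[0,0,0],[0,0,0]]}'
python3 -c "
from h import *
to(495,-382,12)
a=crop('scene',180,80,160,110,5,'t1')[1]"
```

```text
t: 12.13
ee_pos: [491.7, -356.6, 127.8]
orientation: [-0.819, -3.031, -0.001]
ft_force: [1.1, 0.3, -0.3]
width: 43.9
grasp_force: 30.0
t: 12.38
ee_pos: [492.2, -379.0, 127.7]
orientation: [-0.823, -3.03, -0.001]
ft_force: [0.3, -0.2, -0.1]
width: 43.9
grasp_force: 30.0
pos [ 492.2 -379.   127.7] yaw 59.6 q6 -1.72 lin [ -4.2  -1.2 115.7] rotz None
```

View pics/t1.png

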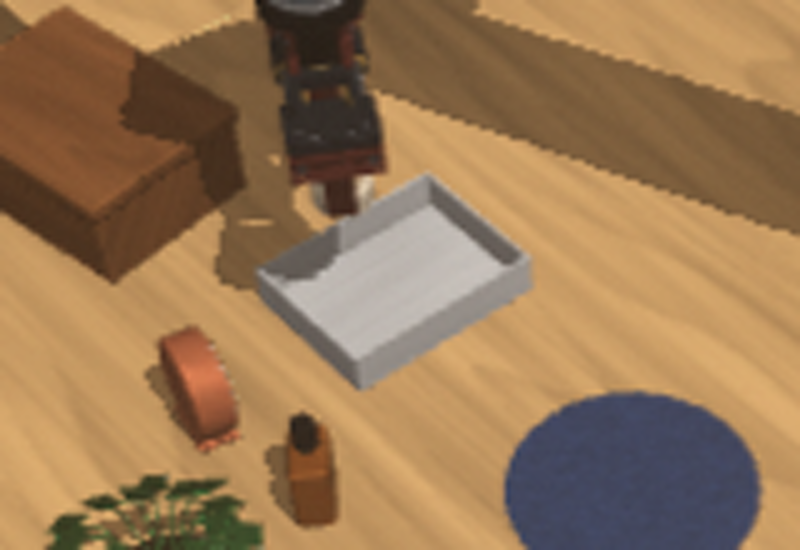

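```bash
python3 -c "
from h import *
for u in((428,176),(531,258),(360,362),(258,270)): print(onz('scene',(180+u[0]/5,80+u[1]/5),35))
print(proj('scene',(457,-382,5)),proj('top',(457,-382,5)))
"
```

```text
[ 375.6 -428.4]
[ 374.9 -301.6]
[ 541.8 -303. ]
[ 540.7 -432.8]
[257.5 136.2] [447.3 221.8]
```

```bash
python3 -m pendant '{"grip":[-1,-1,-1,-1,-1,-1,-1,-1,-0.5,0,0.2],"linear":[[3.9,12.8,10],[0,0,20],[0,0,20],[0,0,20],[0,0,20],[0,0,12],[0,0,6],[0,0,0],[0,0,0],[0,0,0],[0,0,0]],"angular":[[0,0,0],[0,0,0],[0,0,0],[0,0,0],[0,0,0],[0,0,0],[0,0,0],[0,0,0],[0,0,0],[0,0,0],[0,0,0]]}'
python3 -m pendant '{"grip":[0.3,0.3,0.3,0.3,0.3,0.3,0.3,0.3,0.3],"linear":[[0,0,0],[0,0,0],[0,0,0],[0,0,-10],[0,0,-20],[0,0,-25],[0,0,-25],[0,0,-25],[0,0,0]],"angular":[[0,0,0],[0,0,0],[0,0,0],[0,0,0],[0,0,0],[0,0,0],[0,0,0],[0,0,0],[0,0,0]]}'
python3 -c "
from h import *
to(450,105.5,122,-60)"
```

```text
t: 13.35
ee_pos: [496.9, -365.7, 22.3]
orientation: [0.819, 3.031, -0.001]
ft_force: [-0.4, 0.8, -0.3]
width: 47.5
grasp_force: 0.0
t: 14.1
ee_pos: [498.8, -367.3, 132.0]
orientation: [0.817, 3.025, -0.005]
ft_force: [0.3, -0.4, -0.0]
width: 56.8
grasp_force: 0.0
pos [ 498.8 -367.3  132. ] yaw 59.8 q6 -1.7 lin [280.4 383.9   7.2] rotz 2.09
```

```bash
python3 -m pendant '{"grip":[0.3,0.3,0.3,0.3,0.3,0.3,0.3,0.3,0.3,0.3,0.3],"linear":[[20,28,0],[20,28,0],[20,28,0],[0,0,0],[0,0,0],[0,0,0],[0,0,0],[0,0,0],[0,0,0],[0,0,0],[0,0,0]],"angular":[[0,0,0],[0,0,0],[0,0,0],[0,0,0.123],[0,0,0.123],[0,0,0.123],[0,0,0.123],[0,0,0.123],[0,0,0.123],[0,0,0.123],[0,0,0.123]]}'
python3 -m pendant '{"grip":[0.4,0.4,0.4,0.4,0.4,0.4,0.4,0.4,0.4,0.4],"linear":[[0,0,0],[0,0,0],[0,0,0],[0,0,0],[0,0,0],[0,0,0],[0,0,0],[0,0,0],[0,0,0],[0,0,0]],"angular":[[0,0,0.123],[0,0,0.123],[0,0,0.123],[0,0,0.123],[0,0,0.123],[0,0,0.123],[0,0,0.123],[0,0,0.123],[0,0,0.123],[0,0,0]]}'
python3 - <<'E'
from h import *
a=ctrl.get_image("scene");b=ctrl.get_image("top");np.savez('s3.npz',a=a,b=b)
lo,hi=(8,20,150),(40,140,255)
A=cv2.resize(a[90:280,240:440,::-1],None,fx=2,fy=2,interpolation=cv2.INTER_CUBIC);B=cv2.resize(b[150:260,270:470,::-1],None,fx=2,fy=2,interpolation=cv2.INTER_CUBIC)
cv2.imwrite("pics/s3.png",np.vstack([A,B]))
S=blobs(a,lo,hi,(339,195,18,16));T=blobs(b,lo,hi,(296,210,20,20));print(S,T)
for t,_ in T: print([tri(s,t) for s,_ in S],onz("top",t,53))
to(450,105,122,-60)
E
```

```text
t: 15.02
ee_pos: [486.5, -262.5, 126.2]
orientation: [-2.162, -2.279, 0.0]
ft_force: [0.8, 0.7, 0.5]
width: 56.8
grasp_force: 0.0
t: 15.85
ee_pos: [486.5, -262.5, 126.2]
orientation: [-3.037, -0.805, 0.0]
ft_force: [0.2, 0.1, 0.2]
width: 61.6
grasp_force: 0.0
[([353.1, 195.6], [348, 195, 9, 3, 16]), ([347.6, 202.7], [341, 197, 14, 13, 135])] [([304.9, 220.1], [299, 214, 13, 13, 129])]
[(array([445.5, 110.8,  87.2]), 18.3), (array([450.4, 105.9,  45.9]), 2.1)] [451.1 104.9]
pos [ 486.5 -262.5  126.2] yaw -59.8 q6 0.53 lin [ 153.1 -336.1    4.2] rotz 0.003
```

View pics/s3.png

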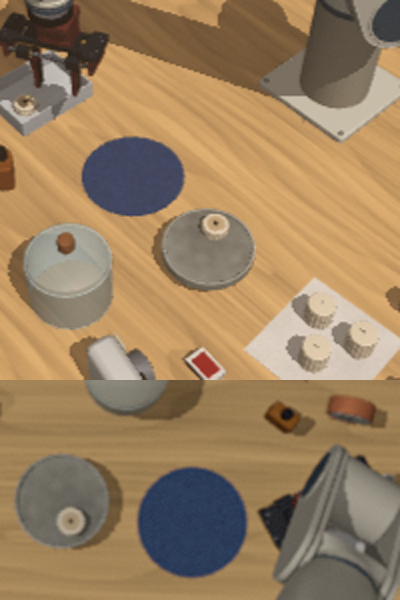

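Stub 1 lies in the tin (25,105), stub 2 is alone on the stand, nothing else moved.

```bash
python3 -m pendant '{"grip":[0.4,0.4,0.4,0.4,0.4,0.4,0.4,0.4,0.4,0.4,0.4],"linear":[[15.5,-33.5,0],[15.5,-33.5,0],[15.5,-33.5,0],[15.5,-33.5,0],[15.5,-33.5,0],[15.5,-33.5,0],[15.5,-33.5,0],[15.5,-33.5,0],[15.5,-33.5,0],[13.5,-33.5,0],[0,0,0]],"angular":[[0,0,0],[0,0,0],[0,0,0],[0,0,0],[0,0,0],[0,0,0],[0,0,0],[0,0,0],[0,0,0],[0,0,0],[0,0,0]]}'; python3 -c "
from h import *
to(450.5,105,42,-60)"
```

```text
t: 16.87
ee_pos: [451.4, 108.8, 126.4]
orientation: [-3.031, -0.824, -0.001]
ft_force: [-0.2, 0.2, 0.1]
width: 61.4
grasp_force: 0.0
pos [451.4 108.8 126.4] yaw -59.6 q6 1.25 lin [-2.7  2.9 84.4] rotz 0.008
```

```bash
python3 -m pendant '{"grip":[0.4,0.4,0.4,0.4,0.4,0.4,0,-0.5,-1,-1,-1,-1],"linear":[[-2.7,2.9,15],[0,0,20],[0,0,20],[0,0,15],[0,0,9],[0,0,4],[0,0,0],[0,0,0],[0,0,0],[0,0,0],[0,0,0],[0,0,0]],"angular":[[0,0,0],[0,0,0],[0,0,0],[0,0,0],[0,0,0],[0,0,0],[0,0,0],[0,0,0],[0,0,0],[0,0,0],[0,0,0],[0,0,0]]}'
python3 -m pendant '{"grip":[-1,-1,-1,-1,-1,-1],"linear":[[0,0,0],[0,0,-10],[0,0,-20],[0,0,-25],[0,0,-25],[0,0,0]],"angular":[[0,0,0],[0,0,0],[0,0,0],[0,0,0],[0,0,0],[0,0,0]]}'; python3 -c "
from h import *
to(422,-366,122)"
```

```text
t: 17.87
ee_pos: [451.7, 100.3, 43.8]
orientation: [3.035, 0.812, 0.002]
ft_force: [-1.0, -0.6, 4.7]
width: 43.9
grasp_force: 30.0
t: 18.37
ee_pos: [453.7, 100.8, 127.4]
orientation: [3.034, 0.812, 0.011]
ft_force: [1.2, 0.1, 0.8]
width: 44.0
grasp_force: 30.0
pos [453.7 100.8 127.4] yaw -60.0 q6 1.24 lin [-260.6  388.6    4.6] rotz None
```

```bash
python3 -m pendant '{"grip":[-1,-1,-1,-1,-1,-1,-1,-1,-1,-1,-1,-1],"linear":[[-15,22,0],[-22,33,0],[-22,33,0],[-22,33,0],[-22,33,0],[-22,33,0],[-22,33,0],[-22,33,0],[-22,33,0],[-22,33,0],[-22,33,0],[-22,33,0]],"angular":[[0,0,0],[0,0,0],[0,0,0],[0,0,0],[0,0,0],[0,0,0],[0,0,0],[0,0,0],[0,0,0],[0,0,0],[0,0,0],[0,0,0]]}'
python3 -m pendant '{"grip":[-1,-1],"linear":[[0,0,0],[0,0,0]],"angular":[[0,0,0],[0,0,0]]}';python3 -c "
from h import *
to(422,-366,18)"
```

```text
t: 19.37
ee_pos: [419.8, -363.4, 123.0]
orientation: [-3.034, -0.811, 0.0]
ft_force: [0.6, -0.6, -0.6]
width: 43.8
grasp_force: 30.0
t: 19.53
ee_pos: [420.0, -363.2, 122.8]
orientation: [-3.036, -0.807, 0.0]
ft_force: [-0.3, 1.2, -0.2]
width: 44.2
grasp_force: 30.0
pos [ 420.  -363.2  122.8] yaw -60.2 q6 0.32 lin [  0.3   3.4 104.8] rotz None
```

```bash
python3 -m pendant '{"grip":[-1,-1,-1,-1,-1,-1,-1,-1,-0.5,0,0.2,0.2],"linear":[[0,3,10],[0,0,20],[0,0,20],[0,0,20],[0,0,20],[0,0,10],[0,0,4],[0,0,0],[0,0,0],[0,0,0],[0,0,0],[0,0,0]],"angular":[[0,0,0],[0,0,0],[0,0,0],[0,0,0],[0,0,0],[0,0,0],[0,0,0],[0,0,0],[0,0,0],[0,0,0],[0,0,0],[0,0,0]]}'
python3 -m pendant '{"grip":[0.3,0.3,0.3,0.3,0.3,0.3,0.3,0.3],"linear":[[0,0,0],[0,0,0],[0,0,0],[0,0,-10],[0,0,-25],[0,0,-35],[0,0,-35],[0,0,0]],"angular":[[0,0,0],[0,0,0],[0,0,0],[0,0,0],[0,0,0],[0,0,0],[0,0,0],[0,0,0]]}'
python3 -m pendant '{"grip":[1,1,1,1,1,1,1,1,1,1],"linear":[[0,0,0],[0,0,0],[0,0,0],[0,0,0],[0,0,0],[0,0,0],[0,0,0],[0,0,0],[0,0,0],[0,0,0]],"angular":[[0,0,-0.116],[0,0,-0.116],[0,0,-0.116],[0,0,-0.116],[0,0,-0.116],[0,0,-0.116],[0,0,-0.116],[0,0,-0.116],[0,0,-0.116],[0,0,0]]}'
python3 - <<'E'
from h import *
a=ctrl.get_image("scene");b=ctrl.get_image("top");np.savez('s4.npz',a=a,b=b)
# stand: gray low saturation in top view, mat blue in both
hs=cv2.cvtColor(b,cv2.COLOR_RGB2HSV);print(hs[210,300],hs[210,330],a[215,343],cv2.cvtColor(a,cv2.COLOR_RGB2HSV)[215,343])
for n,im,bx in(("top",b,(265,170,75,80)),("scene",a,(315,185,60,60))):
    x,y,w,h=bx;m=cv2.inRange(cv2.cvtColor(im[y:y+h,x:x+w],cv2.COLOR_RGB2HSV),(0,0,60),(179,50,255))
    m=cv2.morphologyEx(m,cv2.MORPH_OPEN,np.ones((3,3)))
    c=max(cv2.findContours(m,0,1)[0],key=cv2.contourArea);e=cv2.fitEllipse(c);u=(e[0][0]+x,e[0][1]+y);print(n,u,e[1:],onz(n,u,38))
for n,im,bx in(("top",b,(330,180,75,80)),("scene",a,(270,150,75,60))):
    x,y,w,h=bx;m=cv2.inRange(cv2.cvtColor(im[y:y+h,x:x+w],cv2.COLOR_RGB2HSV),(100,60,20),(135,255,255))
    c=max(cv2.findContours(m,0,1)[0],key=cv2.contourArea);e=cv2.fitEllipse(c);u=(e[0][0]+x,e[0][1]+y);print("mat",n,u,e[1:],onz(n,u,1))
to(480,230,140,0)
E
```

```text
t: 20.53
ee_pos: [422.7, -364.7, 20.1]
orientation: [3.034, 0.811, 0.001]
ft_force: [0.3, 0.8, 0.2]
width: 52.0
grasp_force: 0.0
t: 21.2
ee_pos: [425.2, -366.9, 130.9]
orientation: [3.027, 0.81, 0.009]
ft_force: [1.1, -0.8, 1.4]
width: 56.9
grasp_force: 0.0
t: 22.03
ee_pos: [422.1, -364.2, 124.5]
orientation: [2.221, 2.221, -0.0]
ft_force: [0.1, 0.1, -0.3]
width: 87.9
grasp_force: 0.0
[ 25  27 104] [ 16 127 104] [123 115 100] [ 20  48 123]
top (300.52959060668945, 210.1478157043457) ((45.38196563720703, 45.78236389160156), 20.586103439331055) [483.7 120.8]
scene (342.92512702941895, 213.87205505371094) ((36.01156234741211, 44.178955078125), 101.48697662353516) [489.9 125.1]
mat top (365.7203788757324, 220.6673469543457) ((52.30827331542969, 53.02232360839844), 178.3014678955078) [ 454.3 -100.4]
mat scene (305.7559585571289, 178.05404663085938) ((37.25169372558594, 49.056121826171875), 89.98048400878906) [457.2 -96.8]
pos [ 422.2 -364.2  124.4] yaw -0.4 q6 -0.73 lin [594.7  53.2 -15.6] rotz -0.008
```

```bash
python3 -m pendant '{"grip":[1,1,1,1,1,1,1,1,1,1,1,1],"linear":[[25,3,0],[38,5,0],[38,5,0],[38,5,0],[38,5,0],[38,5,0],[38,5,0],[38,5,0],[38,5,0],[38,5,0],[38,5,0],[38,5,0]],"angular":[[0,0,0],[0,0,0],[0,0,0],[0,0,0],[0,0,0],[0,0,0],[0,0,0],[0,0,0],[0,0,0],[0,0,0],[0,0,0],[0,0,0]]}'
python3 -m pendant '{"grip":[1,1,1,1,1,1,1,1],"linear":[[38,5,0],[38,5,0],[38,5,0],[38,4,0],[5,0,0],[0,0,0],[0,0,0],[0,0,0]],"angular":[[0,0,0],[0,0,0],[0,0,0],[0,0,0],[0,0,0],[0,0,0.06],[0,0,0.06],[0,0,0]]}'
python3 -c "
from h import *
to(497.5,237,22,-7.2)"
```

```text
t: 23.13
ee_pos: [481.9, 80.5, 124.5]
orientation: [2.23, 2.213, 0.001]
ft_force: [-0.3, -1.0, -0.2]
width: 87.7
grasp_force: 0.0
t: 23.8
ee_pos: [501.3, 235.4, 124.1]
orientation: [-2.359, -2.075, 0.001]
ft_force: [0.2, -0.7, -0.2]
width: 87.9
grasp_force: 0.0
pos [501.3 235.4 124.1] yaw -7.3 q6 0.55 lin [  1.1  -3.9 102.1] rotz -0.002
```

```bash
python3 -m pendant '{"grip":[1,1,1,1,1,1,1,1,1,1,1],"linear":[[1,-4,15],[0,0,25],[0,0,25],[0,0,20],[0,0,12],[0,0,5],[0,0,0],[-12,0,0],[-12,0,0],[-6,0,0],[0,0,0]],"angular":[[0,0,0],[0,0,0],[0,0,0],[0,0,0],[0,0,0],[0,0,0],[0,0,0],[0,0,0],[0,0,0],[0,0,0],[0,0,0]]}'
python3 -m pendant '{"grip":[1,1,1,1,1,1,1,1,1,1,1,1],"linear":[[-4,0,0],[-4,0,0],[-6,0,0],[-8,0,0],[-8,0,0],[-8,0,0],[-8,0,0],[-8,0,0],[-8,0,0],[-8,0,0],[-6,0,0],[-4,0,0]],"angular":[[0,0,0],[0,0,0],[0,0,0],[0,0,0],[0,0,0],[0,0,0],[0,0,0],[0,0,0],[0,0,0],[0,0,0],[0,0,0],[0,0,0]]}'
python3 -c "
from h import *
to(464.5,-24,22)
crop('scene',280,120,150,110,5,'p1')"
```

```text
t: 24.72
ee_pos: [493.9, 205.4, 23.0]
orientation: [2.356, 2.077, 0.0]
ft_force: [-1.3, 0.1, 0.4]
width: 88.1
grasp_force: 0.0
t: 25.72
ee_pos: [485.0, 127.9, 22.6]
orientation: [2.355, 2.079, 0.003]
ft_force: [0.7, 6.9, 1.3]
width: 87.9
grasp_force: 2.7
pos [485.  127.9  22.6] yaw -7.1 q6 0.36 lin [-153.3   -1.5    0.4] rotz None
```

View pics/p1.png

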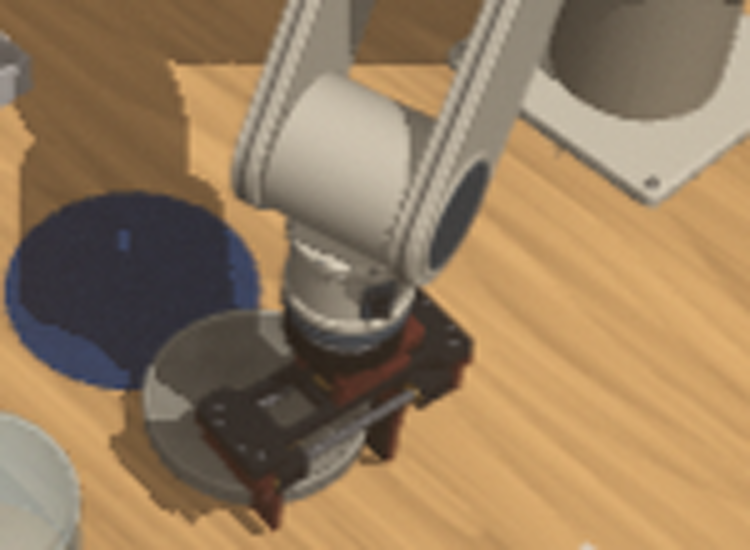

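Both fingers push the stand's rear edge symmetrically (contacts at 270,500 and 385,440). Keep pushing.

```bash
python3 -m pendant '{"grip":[1,1,1,1,1,1,1,1,1,1,1,1],"linear":[[-4,0,0],[-7,-0.2,0],[-9,-0.2,0],[-9,-0.2,0],[-9,-0.2,0],[-9,-0.2,0],[-9,-0.2,0],[-9,-0.1,0],[-9,0,0],[-9,0,0],[-7,0,0],[-4,0,0]],"angular":[[0,0,0],[0,0,0],[0,0,0],[0,0,0],[0,0,0],[0,0,0],[0,0,0],[0,0,0],[0,0,0],[0,0,0],[0,0,0],[0,0,0]]}'
python3 -m pendant '{"grip":[1,1,1,1,1,1,1,1,1,1,1],"linear":[[-4,0,0],[-6,0,0],[-8,0,0],[-8,0,0],[-8,0,0],[-7,0,0],[-6,0,0],[-4,0,0],[-2,0,0],[-1,0,0],[0,0,0]],"angular":[[0,0,0],[0,0,0],[0,0,0],[0,0,0],[0,0,0],[0,0,0],[0,0,0],[0,0,0],[0,0,0],[0,0,0],[0,0,0]]}'
python3 -c "
from h import *
to(464.5,-24,22)
crop('scene',240,120,150,110,5,'p2')"
```

```text
t: 26.77
ee_pos: [471.7, 34.6, 22.5]
orientation: [2.355, 2.079, 0.002]
ft_force: [1.0, 6.8, 3.0]
width: 87.8
grasp_force: 3.1
t: 27.68
ee_pos: [464.9, -18.7, 22.4]
orientation: [2.355, 2.079, 0.001]
ft_force: [-0.3, 4.3, 2.9]
width: 87.5
grasp_force: 2.3
pos [464.9 -18.7  22.4] yaw -7.1 q6 0.06 lin [-5.3  0.3  0.4] rotz None
```

```bash
python3 -m pendant '{"grip":[1,1,1,1,1,1,1,1,1,1,1,1],"linear":[[-3,0,0],[-2,0,0],[0,0,0],[10,0,0],[25,0,0],[25,0,-10],[30,0,-30],[35,0,-35],[38,0,-15],[38,0,0],[38,0,0],[38,0,0]],"angular":[[0,0,0],[0,0,0],[0,0,0],[0,0,0],[0,0,0],[0,0,0],[0,0,0],[0,0,0],[0,0,0],[0,0,0],[0,0,-0.06],[0,0,-0.065]]}'
python3 - <<'E'
from h import *
to(496,370,110,0)
a=ctrl.get_image("scene");b=ctrl.get_image("top")
A=cv2.resize(a[100:280,210:440,::-1],None,fx=2,fy=2,interpolation=cv2.INTER_CUBIC);B=cv2.resize(b[150:260,190:420,::-1],None,fx=2,fy=2,interpolation=cv2.INTER_CUBIC)
cv2.imwrite("pics/s5.png",np.vstack([A,B]))
for n,im,bx in(("top",b,(330,180,75,80)),("scene",a,(270,150,75,60))):
    x,y,w,h=bx;hs=cv2.cvtColor(im[y:y+h,x:x+w],cv2.COLOR_RGB2HSV)
    for nm,m in(("stand",cv2.inRange(hs,(0,0,60),(60,70,255))),("mat+",cv2.inRange(hs,(0,0,60),(60,70,255))|cv2.inRange(hs,(100,60,20),(135,255,255)))):
        m=cv2.morphologyEx(m,cv2.MORPH_OPEN,np.ones((3,3)))
        c=max(cv2.findContours(m,0,1)[0],key=cv2.contourArea);e=cv2.fitEllipse(cv2.convexHull(c));u=(e[0][0]+x,e[0][1]+y);print(nm,n,np.round(u,1),np.round(e[1],1),onz(n,u,38),onz(n,u,1))
E
```

```text
t: 28.73
ee_pos: [495.1, 247.4, 106.7]
orientation: [2.217, 2.225, 0.001]
ft_force: [0.2, 0.4, -0.3]
width: 87.7
grasp_force: 0.0
pos [495.1 247.4 106.7] yaw 0.2 q6 0.44 lin [122.6   1.4  -3.3] rotz 0.004
stand top [366.3 220. ] [46.6 47.5] [456.6 -98.8] [ 456.6 -102.5]
mat+ top [365.9 220.5] [54.2 55. ] [454.9 -97.3] [ 454.8 -101. ]
stand scene [305.7 173.2] [35.7 44.3] [462.5 -90.9] [ 441.4 -114.3]
mat+ scene [305.7 173.2] [35.7 44.3] [462.5 -90.9] [ 441.4 -114.3]
```

View pics/s5.png

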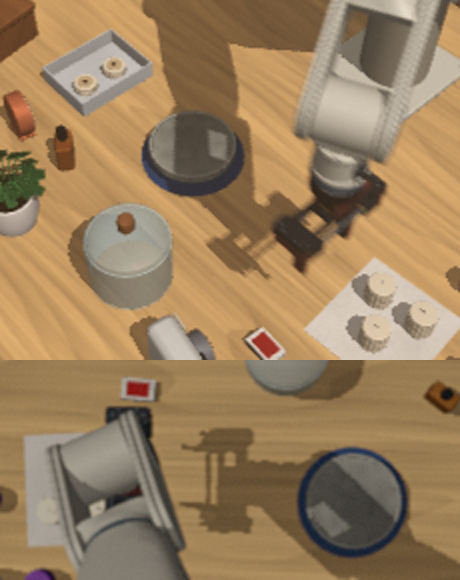

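Run:
```python
from h import *
d=np.load('s4.npz');a,b=d['a'],d['b']
hb=cv2.cvtColor(b,cv2.COLOR_RGB2HSV);ha=cv2.cvtColor(a,cv2.COLOR_RGB2HSV)
print(hb[204,226],hb[240,208],ha[242,401],ha[285,405])
T=blobs(b,(18,40,150),(35,130,255),(206,190,46,50),30);print(T)
S=blobs(a,(18,40,190),(35,130,255),(375,230,60,50),30);print(S)
for t,_ in T:print(onz("top",t,44),[tri(s,t) for s,_ in S])
for s,_ in S:print(onz("scene",s,44))
```

```text
[ 19  41 173] [ 16  25 171] [ 17  59 217] [ 16  32 213]
[([226.9, 203.1], [222, 197, 10, 13, 85]), ([239.3, 223.7], [234, 217, 11, 14, 101]), ([216.5, 225.0], [213, 219, 8, 13, 75])]
[([401.8, 243.6], [395, 239, 13, 9, 36])]
[500.2 366.2] [(array([493.6, 353.7, 132.5]), 13.9)]
[433.1 322.3] [(array([430.4, 328.1,  29.8]), 8.0)]
[426.5 398.5] [(array([444.9, 366.6,  92.4]), 53.4)]
[436.1 334.9]
```

```bash
python3 -m pendant '{"grip":[0.4,0.4,0.4,0.4,0.4,0.4,0.4],"linear":[[25,1,0],[35,1,0],[35,0,0],[28,0,0],[0,0,0],[0,0,0],[0,0,0]],"angular":[[0,0,0],[0,0,0],[0,0,0],[0,0,0],[0,0,0],[0,0,0],[0,0,0]]}'
python3 - <<'E'
from h import *
to(497,370,12,0)
crop('scene',350,180,120,90,5,'g3')
E
```

```text
t: 29.42
ee_pos: [496.2, 366.8, 105.5]
orientation: [2.22, 2.222, -0.004]
ft_force: [-0.2, 0.1, -1.0]
width: 61.5
grasp_force: 0.0
pos [496.2 366.8 105.5] yaw 0.0 q6 0.62 lin [ 3.4  0.9 93.4] rotz 0.001
```

View pics/g3.png

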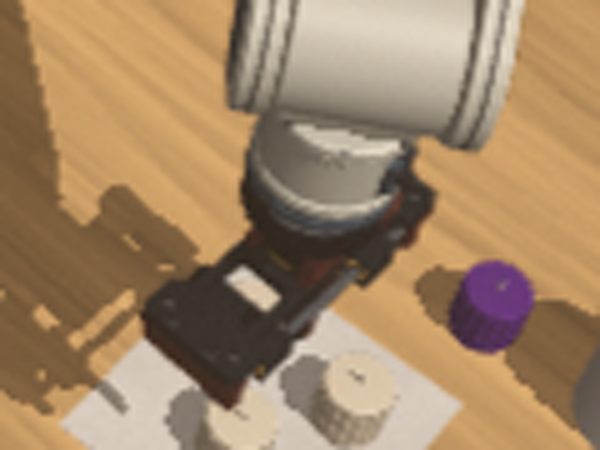

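Candle c3 (crop 237,425) lies below the gripper. c2 is at (357,400); the purple one (490,305) is not meant.

```bash
python3 -m pendant '{"grip":[0.4,0.4,0.4,0.4,0.4,0.4,0.4,0,-0.5,-1,-1,-1],"linear":[[3.4,0.9,15],[0,0,20],[0,0,20],[0,0,20],[0,0,12],[0,0,5],[0,0,0],[0,0,0],[0,0,0],[0,0,0],[0,0,0],[0,0,0]],"angular":[[0,0,0],[0,0,0],[0,0,0],[0,0,0],[0,0,0],[0,0,0],[0,0,0],[0,0,0],[0,0,0],[0,0,0],[0,0,0],[0,0,0]]}'
python3 -m pendant '{"grip":[-1,-1,-1,-1,-1,-1,-1],"linear":[[0,0,0],[0,0,0],[0,0,-10],[0,0,-25],[0,0,-35],[0,0,-35],[0,0,-10]],"angular":[[0,0,0],[0,0,0],[0,0,0],[0,0,0],[0,0,0],[0,0,0],[0,0,0]]}'
python3 -c "
from h import *
to(455.5,-66,130,0)"
```

```text
t: 30.47
ee_pos: [498.6, 372.0, 15.2]
orientation: [2.22, 2.222, 0.003]
ft_force: [0.7, -0.6, 4.9]
width: 44.7
grasp_force: 30.0
t: 31.05
ee_pos: [500.0, 373.2, 134.7]
orientation: [2.219, 2.222, 0.011]
ft_force: [1.6, 0.6, 0.7]
width: 44.8
grasp_force: 30.0
pos [500.  373.2 134.7] yaw 0.1 q6 0.62 lin [-439.2  -45.     2.6] rotz 0.001
```

```bash
python3 -m pendant '{"grip":[-1,-1,-1,-1,-1,-1,-1,-1,-1,-1,-1,-1],"linear":[[-24,-3,0],[-38,-4,0],[-38,-4,0],[-38,-4,0],[-38,-4,0],[-38,-4,0],[-38,-4,0],[-38,-4,0],[-38,-4,0],[-38,-4,0],[-38,-4,0],[-38,-4,0]],"angular":[[0,0,0],[0,0,0],[0,0,0],[0,0,0],[0,0,0],[0,0,0],[0,0,0],[0,0,0],[0,0,0],[0,0,0],[0,0,0],[0,0,0]]}'
python3 -m pendant '{"grip":[-1,-1,-1,-1],"linear":[[0,0,15],[0,0,20],[0,0,10],[0,0,0]],"angular":[[0,0,0],[0,0,0],[0,0,0],[0,0,0]]}'
python3 -c "
from h import *
to(455.5,-66,50,0)"
```

```text
t: 32.05
ee_pos: [450.5, -72.1, 129.2]
orientation: [-2.22, -2.223, 0.0]
ft_force: [0.1, 1.0, -0.8]
width: 44.3
grasp_force: 30.0
t: 32.38
ee_pos: [449.5, -70.3, 82.4]
orientation: [-2.218, -2.22, 0.004]
ft_force: [-0.6, 1.8, -0.4]
width: 44.8
grasp_force: 30.0
pos [449.5 -70.3  82.4] yaw 0.0 q6 -0.18 lin [ 4.2  6.1 32.3] rotz 0.001
```

```bash
python3 -m pendant '{"grip":[-1,-1,-1,-1,-1,-1,-1],"linear":[[4,6,0],[0,0,12],[0,0,10],[0,0,6],[0,0,2],[0,0,1],[0,0,0]],"angular":[[0,0,0],[0,0,0],[0,0,0],[0,0,0],[0,0,0],[0,0,0],[0,0,0]]}'
python3 -c "
from h import *
to(455.5,-66,50,0)"
```

```text
t: 32.97
ee_pos: [457.4, -66.3, 53.1]
orientation: [-2.22, -2.223, 0.0]
ft_force: [-0.3, -0.2, -0.0]
width: 44.5
grasp_force: 30.0
pos [457.4 -66.3  53.1] yaw 0.1 q6 -0.17 lin [ 0.3 -1.9  3.1] rotz 0.001
```

```bash
python3 -m pendant '{"grip":[-1,-1,-1,-1,-0.6,-0.2,0.1,0.25,0.25],"linear":[[0,-1.5,1],[0,0,1],[0,0,0.5],[0,0,0],[0,0,0],[0,0,0],[0,0,0],[0,0,0],[0,0,0]],"angular":[[0,0,0],[0,0,0],[0,0,0],[0,0,0],[0,0,0],[0,0,0],[0,0,0],[0,0,0],[0,0,0]]}'
python3 -m pendant '{"grip":[0.25,0.25,0.25,0.25,0.25,0.4],"linear":[[0,0,0],[0,0,-10],[0,0,-25],[0,0,-30],[0,0,-15],[0,0,0]],"angular":[[0,0,0],[0,0,0],[0,0,0],[0,0,0],[0,0,0],[0,0,0]]}'
python3 -c "
from h import *
to(425,403.5,130,0)"
```

```text
t: 33.72
ee_pos: [455.9, -66.5, 50.7]
orientation: [2.22, 2.222, 0.0]
ft_force: [0.8, 0.6, -0.3]
width: 54.5
grasp_force: 0.0
t: 34.22
ee_pos: [458.1, -66.9, 134.2]
orientation: [2.217, 2.219, 0.006]
ft_force: [0.5, -0.3, 0.2]
width: 58.8
grasp_force: 0.0
pos [458.1 -66.9 134.2] yaw 0.1 q6 -0.17 lin [470.4 -32.6   3.5] rotz 0.001
```

```bash
cat >> h.py <<'E'
def look(name):
    a=ctrl.get_image("scene");b=ctrl.get_image("top");np.savez(name+'.npz',a=a,b=b);return a,b
def diff(n1,n2):  # changed regions between two looks in scene/top
    d1,d2=np.load(n1+'.npz'),np.load(n2+'.npz')
    for k in'ab':
        m=(np.abs(d1[k].astype(int)-d2[k]).max(2)>25).astype(np.uint8);n,l,s,c=cv2.connectedComponentsWithStats(m)
        print(k,[s[i].tolist() for i in range(1,n) if s[i,4]>25])
E
python3 -c "
from h import *
look('s6');diff('s4','s6')"
python3 -m pendant '{"grip":[0.4,0.4,0.4,0.4,0.4,0.4,0.4,0.4,0.4,0.4,0.4,0.4],"linear":[[25,-2,0],[38,-2.5,0],[38,-2.5,0],[38,-2.5,0],[38,-2.5,0],[38,-2.5,0],[38,-2.5,0],[38,-2.5,0],[38,-2.5,0],[38,-2.5,0],[38,-2.5,0],[38,-2.5,0]],"angular":[[0,0,0],[0,0,0],[0,0,0],[0,0,0],[0,0,0],[0,0,0],[0,0,0],[0,0,0],[0,0,0],[0,0,0],[0,0,0],[0,0,0]]}'
```

```text
a [[220, 0, 173, 193, 15839], [382, 0, 97, 129, 7567], [366, 88, 21, 15, 108], [316, 194, 52, 42, 1683], [383, 257, 22, 20, 188]]
b [[277, 187, 54, 48, 2027], [296, 188, 251, 212, 29189], [227, 198, 16, 14, 147], [554, 290, 9, 26, 137], [333, 312, 44, 36, 753], [266, 322, 66, 78, 1842], [360, 382, 54, 18, 730]]
t: 35.32
ee_pos: [424.5, 377.8, 129.0]
orientation: [-2.22, -2.223, 0.004]
ft_force: [0.2, 0.6, -0.3]
width: 61.5
grasp_force: 0.0
```

```bash
python3 -m pendant '{"grip":[0.4,0.4,0.4,0.4,0.4,0.4,0.4,0.4,0.4,0.4],"linear":[[20,0.5,0],[6,0,10],[0,0,20],[0,0,25],[0,0,25],[0,0,20],[0,0,10],[0,0,4],[0,0,0],[0,0,0]],"angular":[[0,0,0],[0,0,0],[0,0,0],[0,0,0],[0,0,0],[0,0,0],[0,0,0],[0,0,0],[0,0,0],[0,0,0]]}'
python3 -m pendant '{"grip":[0,-0.5,-1,-1,-1,-1,-1,-1,-1,-1,-1],"linear":[[0,0,0],[0,0,0],[0,0,0],[0,0,0],[0,0,0],[0,0,0],[0,0,-10],[0,0,-25],[0,0,-35],[0,0,-35],[0,0,-10]],"angular":[[0,0,0],[0,0,0],[0,0,0],[0,0,0],[0,0,0],[0,0,0],[0,0,0],[0,0,0],[0,0,0],[0,0,0],[0,0,0]]}'
python3 -c "
from h import *
to(427.8,-114,130,-60)"
```

```text
t: 36.15
ee_pos: [426.7, 402.2, 16.8]
orientation: [2.221, 2.222, 0.0]
ft_force: [0.9, 0.5, -0.4]
width: 61.6
grasp_force: 0.0
t: 37.07
ee_pos: [428.4, 404.4, 137.1]
orientation: [2.22, 2.222, 0.012]
ft_force: [-0.2, 0.7, -0.8]
width: 44.4
grasp_force: 30.0
pos [428.4 404.4 137.1] yaw 0.1 q6 0.74 lin [-518.4   -1.2    4.5] rotz 1.048
```

```bash
python3 -m pendant '{"grip":[-1,-1,-1,-1,-1,-1,-1,-1,-1,-1,-1,-1],"linear":[[-25,0,0],[-38,0,0],[-40,0,0],[-40,0,0],[-40,0,0],[-40,0,0],[-40,0,0],[-40,0,0],[-40,0,0],[-40,0,0],[-40,0,0],[-40,0,0]],"angular":[[0,0,0],[0,0,0],[0,0,0],[0,0,0],[0,0,0],[0,0,0],[0,0,0],[0,0,0],[0,0,0],[0,0,0],[0,0,0],[0,0,0]]}'
python3 -m pendant '{"grip":[-1,-1,-1,-1,-1,-1,-1,-1,-1,-1,-1,-1],"linear":[[-40,0,0],[-15,0,0],[0,0,0],[0,0,0],[0,0,0],[0,0,0],[0,0,0],[0,0,0],[0,0,0],[0,0,0],[0,0,0],[0,0,0]],"angular":[[0,0,0],[0,0,0],[0,0,0.116],[0,0,0.116],[0,0,0.116],[0,0,0.116],[0,0,0.116],[0,0,0.116],[0,0,0.116],[0,0,0.116],[0,0,0.116],[0,0,0]]}'
python3 -c "
from h import *
to(427.8,-114,51,-60)"
```

```text
t: 38.07
ee_pos: [426.3, -62.3, 131.8]
orientation: [2.22, 2.223, 0.0]
ft_force: [0.1, 1.6, -1.1]
width: 44.6
grasp_force: 30.0
t: 39.07
ee_pos: [426.7, -115.5, 131.6]
orientation: [3.034, 0.813, -0.0]
ft_force: [-0.1, -0.8, -1.1]
width: 44.5
grasp_force: 30.0
pos [ 426.7 -115.5  131.6] yaw -60.0 q6 0.76 lin [ 1.7 -0.7 80.6] rotz 0.0
```

```bash
python3 -m pendant '{"grip":[-1,-1,-1,-1,-1,-1,-1,-1,-1],"linear":[[1.7,-0.7,10],[0,0,20],[0,0,20],[0,0,14],[0,0,8],[0,0,4],[0,0,3],[0,0,1],[0,0,0]],"angular":[[0,0,0],[0,0,0],[0,0,0],[0,0,0],[0,0,0],[0,0,0],[0,0,0],[0,0,0],[0,0,0]]}'
python3 -c "
from h import *
to(427.8,-114,51,-60)"
```

```text
t: 39.82
ee_pos: [427.7, -113.8, 52.3]
orientation: [-3.032, -0.821, 0.001]
ft_force: [-3.0, 1.7, 7.0]
width: 44.2
grasp_force: 30.0
pos [ 427.7 -113.8   52.3] yaw -59.7 q6 0.75 lin [0.  0.2 1.3] rotz 0.006
```

```bash
python3 -m pendant '{"grip":[-0.6,-0.2,0.1,0.25,0.25,0.25,0.25,0.25,0.25,0.25],"linear":[[0,0,0],[0,0,0],[0,0,0],[0,0,0],[0,0,0],[0,0,-3],[0,0,-15],[0,0,-25],[0,0,-30],[0,0,-10]],"angular":[[0,0,0],[0,0,0],[0,0,0],[0,0,0],[0,0,0],[0,0,0],[0,0,0],[0,0,0],[0,0,0],[0,0,0]]}'
python3 -m pendant '{"grip":[0.4,0.4,0.4,0.4,0.4,0.4,0.4,0.4,0.4,0.4],"linear":[[0,0,0],[0,0,0],[0,0,0],[0,0,0],[0,0,0],[0,0,0],[0,0,0],[0,0,0],[0,0,0],[0,0,0]],"angular":[[0,0,-0.116],[0,0,-0.116],[0,0,-0.116],[0,0,-0.116],[0,0,-0.116],[0,0,-0.116],[0,0,-0.116],[0,0,-0.116],[0,0,-0.116],[0,0,0]]}'
python3 -c "
from h import *
look('s7');diff('s6','s7');to(432.5,326.5,130,0)"
```

```text
t: 40.65
ee_pos: [429.7, -114.6, 137.7]
orientation: [3.031, 0.819, 0.006]
ft_force: [0.3, -0.2, -0.5]
width: 54.9
grasp_force: 0.0
t: 41.48
ee_pos: [427.9, -114.0, 134.4]
orientation: [-2.215, -2.227, 0.0]
ft_force: [0.5, 0.0, -0.8]
width: 61.7
grasp_force: 0.0
a [[334, 0, 7, 5, 27], [361, 0, 33, 36, 213], [417, 0, 6, 39, 182], [432, 0, 26, 113, 1478], [464, 0, 8, 73, 255], [451, 0, 28, 108, 416], [260, 6, 109, 170, 5488], [419, 48, 4, 15, 48], [302, 52, 15, 12, 98], [248, 80, 25, 44, 170], [249, 126, 23, 24, 142], [370, 130, 23, 8, 37], [406, 251, 23, 19, 196]]
b [[348, 188, 67, 50, 1432], [412, 207, 16, 8, 98], [426, 214, 4, 10, 35], [434, 215, 29, 12, 149], [217, 219, 15, 14, 145], [330, 218, 97, 153, 5367], [469, 229, 19, 40, 313], [425, 246, 15, 20, 155], [426, 269, 33, 36, 211], [490, 272, 20, 25, 50], [514, 301, 12, 8, 48], [441, 310, 91, 34, 427], [265, 341, 35, 59, 908], [291, 347, 12, 53, 95], [306, 350, 14, 50, 105], [318, 354, 8, 46, 99], [333, 359, 97, 41, 1011]]
pos [ 428.  -114.   134.4] yaw -0.2 q6 -0.28 lin [440.6   3.3   4.5] rotz -0.003
```

```bash
python3 -m pendant '{"grip":[0.4,0.4,0.4,0.4,0.4,0.4,0.4,0.4,0.4,0.4,0.4,0.4],"linear":[[24,0,0],[38,0.3,0],[38,0.4,0],[38,0.4,0],[38,0.4,0],[38,0.4,0],[38,0.4,0],[38,0.4,0],[38,0.4,0],[38,0,0],[38,0,0],[36,0,0]],"angular":[[0,0,0],[0,0,0],[0,0,0],[0,0,0],[0,0,0],[0,0,0],[0,0,0],[0,0,0],[0,0,0],[0,0,0],[0,0,0],[0,0,0]]}'
python3 -m pendant '{"grip":[0.4,0.4,0.4,0.4,0.4,0.4,0.4,0.4,0.4],"linear":[[0,0,0],[0,0,10],[0,0,20],[0,0,25],[0,0,25],[0,0,20],[0,0,10],[0,0,4],[0,0,0]],"angular":[[0,0,0],[0,0,0],[0,0,0],[0,0,0],[0,0,0],[0,0,0],[0,0,0],[0,0,0],[0,0,0]]}'
```

```text
t: 42.58
ee_pos: [430.3, 328.1, 134.5]
orientation: [2.224, 2.219, 0.0]
ft_force: [1.5, -1.5, -0.5]
width: 61.6
grasp_force: 0.0
t: 43.33
ee_pos: [430.2, 324.7, 19.7]
orientation: [-2.222, -2.22, 0.003]
ft_force: [0.2, 0.4, 0.9]
width: 61.6
grasp_force: 0.0
```

```bash
python3 -m pendant '{"grip":[0.4,0,-0.5,-1,-1,-1,-1,-1,-1,-1,-1,-1],"linear":[[2,1,3],[0,0,0],[0,0,0],[0,0,0],[0,0,0],[0,0,0],[0,0,0],[0,0,-10],[0,0,-25],[0,0,-35],[0,0,-35],[0,0,-10]],"angular":[[0,0,0],[0,0,0],[0,0,0],[0,0,0],[0,0,0],[0,0,0],[0,0,0],[0,0,0],[0,0,0],[0,0,0],[0,0,0],[0,0,0]]}'
python3 -c "
from h import *
to(483.2,-114,130,60)"
```

```text
t: 44.33
ee_pos: [433.6, 329.4, 137.6]
orientation: [2.22, 2.222, 0.01]
ft_force: [0.9, 0.8, 0.6]
width: 44.9
grasp_force: 30.0
pos [433.6 329.4 137.6] yaw 0.1 q6 0.63 lin [-443.5   49.1    6.2] rotz -1.046
```

```bash
python3 -m pendant '{"grip":[-1,-1,-1,-1,-1,-1,-1,-1,-1,-1,-1,-1],"linear":[[-25,3,0],[-38,4,0],[-38,4.2,0],[-38,4.2,0],[-38,4.2,0],[-38,4.2,0],[-38,4.2,0],[-38,4.2,0],[-38,4.2,0],[-38,4.2,0],[-38,4.2,0],[-38,4,0]],"angular":[[0,0,0],[0,0,0],[0,0,0],[0,0,0],[0,0,0],[0,0,0],[0,0,0],[0,0,0],[0,0,0],[0,0,0],[0,0,0],[0,0,0]]}'
python3 -m pendant '{"grip":[-1,-1,-1,-1,-1,-1,-1,-1,-1,-1],"linear":[[0,0,0],[0,0,0],[0,0,0],[0,0,0],[0,0,0],[0,0,0],[0,0,0],[0,0,0],[0,0,0],[0,0,0]],"angular":[[0,0,-0.116],[0,0,-0.116],[0,0,-0.116],[0,0,-0.116],[0,0,-0.116],[0,0,-0.116],[0,0,-0.116],[0,0,-0.116],[0,0,-0.116],[0,0,0]]}'
python3 - <<'E'
from h import *
to(483.2,-114,51,60)
crop('scene',260,120,100,80,6,'q1')
E
```

```text
t: 45.33
ee_pos: [480.4, -116.8, 132.6]
orientation: [-2.22, -2.222, 0.0]
ft_force: [-0.2, 1.0, -0.6]
width: 44.7
grasp_force: 30.0
t: 46.17
ee_pos: [480.5, -114.9, 132.5]
orientation: [-0.81, -3.035, 0.0]
ft_force: [-0.3, -0.4, -1.0]
width: 44.7
grasp_force: 30.0
pos [ 480.5 -114.9  132.5] yaw 60.1 q6 -1.31 lin [-2.   2.1 81.5] rotz 0.002
```

View pics/q1.png

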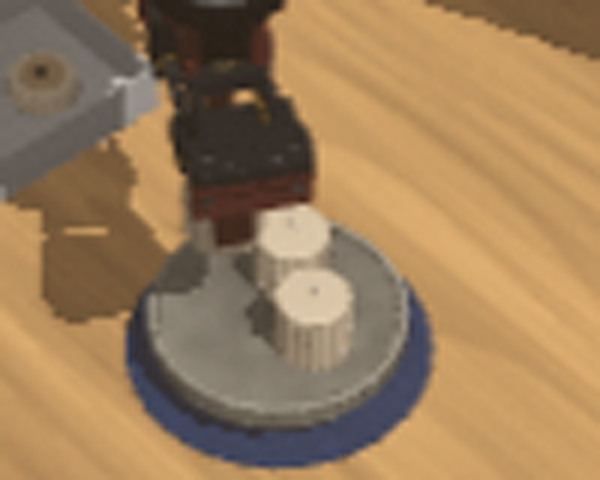

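Two candles stand upright on the stand (crop 293,250 and 313,320), leaving the left front free for the third.

```bash
python3 -m pendant '{"grip":[-1,-1,-1,-1,-1,-1,-1,-1,-1],"linear":[[-2,2,10],[0,0,20],[0,0,20],[0,0,14],[0,0,8],[0,0,4],[0,0,3],[0,0,1],[0,0,0]],"angular":[[0,0,0],[0,0,0],[0,0,0],[0,0,0],[0,0,0],[0,0,0],[0,0,0],[0,0,0],[0,0,0]]}'
```

```text
t: 46.97
ee_pos: [483.5, -114.3, 53.3]
orientation: [-0.818, -3.033, 0.0]
ft_force: [-2.3, 0.1, 4.3]
width: 44.7
grasp_force: 30.0
```

```bash
python3 -m pendant '{"grip":[-0.6,-0.2,0.1,0.25,0.25,0.25,0.25,0.25,0.25,0.25],"linear":[[0,0,0],[0,0,0],[0,0,0],[0,0,0],[0,0,0],[0,0,-3],[0,0,-15],[0,0,-25],[0,0,-30],[0,0,-10]],"angular":[[0,0,0],[0,0,0],[0,0,0],[0,0,0],[0,0,0],[0,0,0],[0,0,0],[0,0,0],[0,0,0],[0,0,0]]}'
python3 -m pendant '{"grip":[0.25,0.2,0.2,0.2,0.2,0.2,0.2,0.2,0.2,0.2],"linear":[[0,0,-10],[0,0,-10],[0,0,-10],[0,0,-10],[0,0,-10],[0,0,-10],[0,0,-10],[0,0,-10],[0,0,-10],[0,0,0]],"angular":[[0,0,0.116],[0,0,0.116],[0,0,0.116],[0,0,0.116],[0,0,0.116],[0,0,0.116],[0,0,0.116],[0,0,0.116],[0,0,0.116],[0,0,0]]}'
python3 -m pendant '{"grip":[0.2,0.2,0.2,0.2,0.2,0.2,0.2,0.2,0.2,0.2],"linear":[[25,5,0],[36,12,0],[36,12,0],[36,12,0],[36,12,0],[36,12,0],[36,12,0],[36,12,0],[30,12,0],[0,0,0]],"angular":[[0,0,0],[0,0,0],[0,0,0],[0,0,0],[0,0,0],[0,0,0],[0,0,0],[0,0,0],[0,0,0],[0,0,0]]}'
python3 - <<'E'
from h import *
a,b=look('s8');to(701,20,226,0)
A=cv2.resize(a[110:260,230:360,::-1],None,fx=3,fy=3,interpolation=cv2.INTER_CUBIC);B=cv2.resize(b[150:300,320:420,::-1],None,fx=3,fy=3,interpolation=cv2.INTER_CUBIC)
cv2.imwrite("pics/s8.png",np.hstack([A,B]))
f=lambda B:max(B,key=lambda z:z[1][4])
print("knob",*[f(blobs(a,(0,90,40),(13,255,255),(262,200,24,24),8)),blobs(b,(0,90,40),(13,255,255),(315,110,40,60),8)])
x,y,w,h=330,180,75,80;hs=cv2.cvtColor(b[y:y+h,x:x+w],cv2.COLOR_RGB2HSV)
mat=cv2.inRange(hs,(100,60,20),(135,255,255));m=cv2.inRange(hs,(0,0,60),(60,80,255))
for nm,q in(("mat",mat),("stand",m)):
    q=cv2.morphologyEx(q,cv2.MORPH_OPEN,np.ones((2,2)));c=max(cv2.findContours(q,0,1)[0],key=cv2.contourArea);e=cv2.fitEllipse(cv2.convexHull(c));u=np.array(e[0])+(x,y);print(nm,u.round(1),np.round(e[1],1),onz("top",u,38),onz("top",u,1))
print(blobs(b,(12,45,140),(35,130,255),(340,190,55,60),30))
E
```

```text
t: 47.8
ee_pos: [485.5, -114.7, 138.9]
orientation: [0.815, 3.029, 0.0]
ft_force: [0.8, 0.4, 0.7]
width: 54.6
grasp_force: 0.0
t: 48.63
ee_pos: [484.7, -114.5, 227.1]
orientation: [2.223, 2.216, 0.003]
ft_force: [0.0, -0.9, 0.6]
width: 52.9
grasp_force: 0.0
t: 49.47
ee_pos: [585.9, 197.8, 224.7]
orientation: [-2.212, -2.231, -0.003]
ft_force: [-1.2, 0.1, 1.0]
width: 52.6
grasp_force: 0.0
pos [583.9 193.7 224.3] yaw 0.3 q6 0.3 lin [-174.4  116.    -1.7] rotz 0.006
knob ([272.4, 211.2], [269, 207, 8, 10, 69]) []
mat [366.7 221.6] [53.3 53.6] [ 451.2 -100. ] [ 451.  -103.8]
stand [367.3 221.1] [46.9 47.1] [ 453.2 -102. ] [ 453.  -105.8]
[([392.0, 205.2], [388, 201, 7, 12, 45]), ([356.2, 220.5], [351, 214, 12, 13, 105]), ([346.1, 244.5], [340, 233, 24, 17, 144]), ([385.3, 246.1], [368, 241, 27, 9, 138])]
```

View pics/s8.png

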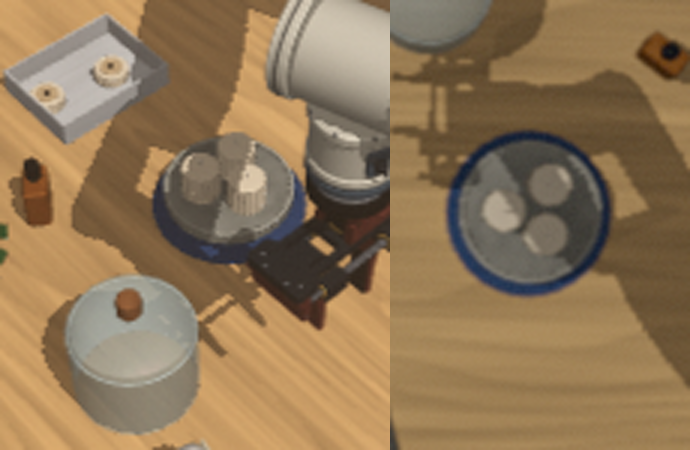

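```bash
cat > fit.py <<'E'
from h import *
def fit(b,lab):
    x,y,w,h=330,180,75,85;c=cv2.resize(b[y:y+h,x:x+w].astype(np.float32),None,fx=8,fy=8,interpolation=cv2.INTER_CUBIC)
    q=c[...,2]/(c[...,0]+1);out=[]
    m=(q>1.25).astype(np.uint8);cs,hi=cv2.findContours(m,cv2.RETR_CCOMP,1)
    i=max(range(len(cs)),key=lambda i:cv2.contourArea(cs[i]) if hi[0,i,3]<0 else 0)
    j=[k for k in range(len(cs)) if hi[0,k,3]==i];j=max(j,key=lambda k:cv2.contourArea(cs[k])) if j else None
    for nm,k,z in(("mat",i,1),("stand",j,38)):
        if k is None: print("no hole");continue
        p=(cs[k][:,0]+.5)/8-.5+(x,y);w3=np.array([onz("top",u,z) for u in p[::4]])
        A=np.c_[2*w3,np.ones(len(w3))];g=np.ones(len(w3),bool)
        for _ in range(6):
            s=np.linalg.lstsq(A[g],(w3[g]**2).sum(1),rcond=None)[0];r=np.sqrt(s[2]+s[0]**2+s[1]**2);e=np.hypot(*(w3-s[:2]).T)-r;g=np.abs(e)<max(1.0,1.5*np.std(e[g]))
        print(lab,nm,s[:2].round(1),"r",round(r,1),"used",round(g.mean(),2))
if __name__=="__main__":
    print("cam",ray("top",(320,200))[0].round(0))
    for n in("s4","s6","s7","s8"): fit(np.load(n+".npz")["b"],n)
    d=cv2.imread("pics/s5.png")
E
python3 fit.py
```

```text
cam [ 459.   54. 1559.]
s4 mat [ 454.3 -100.5] r 91.3 used 1.0
no hole
s6 mat [457.8 -73. ] r 64.2 used 0.37
no hole
s7 mat [ 455.4 -100.4] r 86.8 used 1.0
no hole
s8 mat [ 454.4 -100.6] r 91.4 used 0.98
s8 stand [456.3 -98.9] r 80.8 used 0.95
```

Run:
```python
from h import *
print(proj("top",(700,20,144)),proj("scene",(700,20,144)),proj("scene",(700,20,156)))
d=np.load("s8.npz");b=d["b"];k=blobs(b,(0,80,40),(14,255,255),(315,115,35,40),6);print(k)
for c,s in k: print(onz("top",c,154),tri((272.4,211.2),c))
print(onz("scene",(272.4,211.2),144))
s=blobs(np.load("s4.npz")["b"],(0,80,40),(14,255,255),(315,115,35,40),6);print(s)
for c,_ in s: print(onz("top",c,154),tri((272.4,211.2),c))
```

```text
[333.4 141.1] [272.3 210.9] [272.1 208.6]
[([333.3, 140.4], [330, 137, 8, 8, 49])]
[700.5  20.7] (array([701.5,  21. , 145.1]), 1.5)
[700.5  20.9]
[([333.4, 140.3], [330, 136, 8, 9, 51])]
[700.8  20.4] (array([701.6,  20.9, 145.2]), 2.0)
```

```bash
python3 -m pendant '{"grip":[0.2,0.2,0.2,0.2,0.2,0.2,0.2,0.2],"linear":[[-23,17,0],[-30,20,0],[-30,20,0],[-30,20,0],[-30,20,0],[-30,20,0],[0,0,0],[0,0,0]],"angular":[[0,0,0],[0,0,0],[0,0,0],[0,0,0],[0,0,0],[0,0,0],[0,0,0],[0,0,0]]}'
python3 -c "
from h import *
to(701,20.8,132,0)"
```

```text
t: 50.23
ee_pos: [701.1, 16.5, 224.7]
orientation: [-2.223, -2.219, 0.002]
ft_force: [0.3, 0.6, -0.4]
width: 52.5
grasp_force: 0.0
pos [701.1  16.5 224.7] yaw -0.1 q6 0.01 lin [ 4.3 -0.  92.7] rotz -0.002
```

```bash
python3 -m pendant '{"grip":[0.2,0.2,0.2,0.2,0.2,0.2,0.2,0.2],"linear":[[4.3,0,0],[0,0,15],[0,0,20],[0,0,20],[0,0,20],[0,0,11],[0,0,5],[0,0,0]],"angular":[[0,0,0],[0,0,0],[0,0,0],[0,0,0],[0,0,0],[0,0,0],[0,0,0],[0,0,0]]}'
python3 -m pendant '{"grip":[-0.3,-0.6,-1,-1,-1,-1,-1],"linear":[[0,0,0],[0,0,0],[0,0,0],[0,0,0],[0,0,0],[0,0,0],[0,0,0]],"angular":[[0,0,0],[0,0,0],[0,0,0],[0,0,0],[0,0,0],[0,0,0],[0,0,0]]}'
```

```text
t: 50.9
ee_pos: [700.4, 25.0, 133.6]
orientation: [-2.218, -2.223, 0.002]
ft_force: [0.8, 0.3, -0.8]
width: 53.0
grasp_force: 0.0
t: 51.48
ee_pos: [701.4, 24.2, 135.5]
orientation: [-2.22, -2.222, -0.0]
ft_force: [-3.8, 0.2, 7.0]
width: 27.5
grasp_force: 30.0
```

```bash
python3 -m pendant '{"grip":[-0.7,-0.3,0,0,0,0,0,0,-0.4,-1,-1,-1],"linear":[[0,0,0],[0,0,0],[0,0,0],[0,0,0],[-3.5,0,2],[0,0,0],[0,0,0],[0,0,0],[0,0,0],[0,0,0],[0,0,0],[0,0,0]],"angular":[[0,0,0],[0,0,0],[0,0,0],[0,0,0],[0,0,0],[0,0,0],[0,0,0],[0,0,0],[0,0,0],[0,0,0],[0,0,0],[0,0,0]]}'
python3 -m pendant '{"grip":[-1,-1,-1],"linear":[[0,0,0],[0,0,0],[0,0,0]],"angular":[[0,0,0],[0,0,0],[0,0,0]]}'
```

```text
t: 52.48
ee_pos: [701.2, 20.8, 132.5]
orientation: [-2.22, -2.222, 0.001]
ft_force: [-1.6, -0.2, 0.1]
width: 27.3
grasp_force: 30.0
t: 52.73
ee_pos: [701.3, 20.7, 132.5]
orientation: [-2.22, -2.222, 0.001]
ft_force: [-2.3, 0.3, 1.5]
width: 27.5
grasp_force: 30.0
```

```bash
python3 -m pendant '{"grip":[-1,-1,-1,-1,-1,-1,-1,-1,-1,-1,-1],"linear":[[0,0,-3],[0,0,-6],[0,0,-12],[0,0,-16],[0,0,-18],[0,0,-20],[0,0,-20],[0,0,-18],[0,0,-14],[0,0,-8],[0,0,0]],"angular":[[0,0,0],[0,0,0],[0,0,0],[0,0,0],[0,0,0],[0,0,0],[0,0,0],[0,0,0],[0,0,0],[0,0,0],[0,0,0]]}'
python3 -m pendant '{"grip":[-1,-1,-1,-1,-1,-1,-1,-1,-1,-1,-1,-1],"linear":[[-5,-10,0],[-10,-20,0],[-13,-26,0],[-13,-26,0],[-13,-26,0],[-13,-26,0],[-13,-26,0],[-13,-26,0],[-12,-24,0],[-8,-18,0],[-5,-10,0],[-2,-5,0]],"angular":[[0,0,0],[0,0,0],[0,0,0],[0,0,0],[0,0,0],[0,0,0],[0,0,0],[0,0,0],[0,0,0],[0,0,0],[0,0,0],[0,0,0]]}'
python3 -m pendant '{"grip":[-1,-1,-1,-1],"linear":[[0,0,0],[0,0,0],[0,0,0],[0,0,0]],"angular":[[0,0,0],[0,0,0],[0,0,0],[0,0,0]]}'
python3 -c "
from h import *
to(456.5,-99.3,172,0)
a,b=look('s9');import fit
cv2.imwrite('pics/s9.png',cv2.resize(a[90:210,240:370,::-1],None,fx=5,fy=5,interpolation=cv2.INTER_CUBIC))"
```

```text
t: 53.65
ee_pos: [702.6, 20.8, 270.3]
orientation: [2.218, 2.221, 0.005]
ft_force: [-0.4, 0.1, -3.3]
width: 27.2
grasp_force: 30.0
t: 54.65
ee_pos: [457.1, -99.9, 267.1]
orientation: [-2.221, -2.221, 0.001]
ft_force: [0.3, -0.0, -3.6]
width: 27.6
grasp_force: 30.0
t: 54.98
ee_pos: [459.5, -99.2, 267.5]
orientation: [2.22, 2.223, 0.0]
ft_force: [-0.2, -0.7, -3.1]
width: 27.5
grasp_force: 30.0
pos [459.5 -99.2 267.5] yaw 0.1 q6 -0.24 lin [-0.1 -3.1 95.5] rotz 0.002
```

View pics/s9.png

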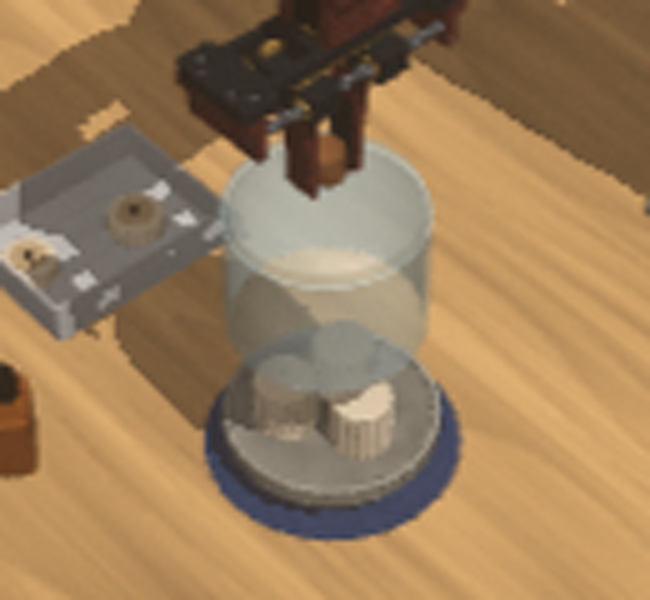

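The cover hangs over the three upright candles; mat ring visible all round. Lower it.

```bash
python3 -m pendant '{"grip":[-1,-1,-1,-1,-1,-1,-1,-1,-1,-1],"linear":[[0,-3,4],[0,0,8],[0,0,14],[0,0,16],[0,0,16],[0,0,14],[0,0,10],[0,0,5],[0,0,0],[0,0,0]],"angular":[[0,0,0],[0,0,0],[0,0,0],[0,0,0],[0,0,0],[0,0,0],[0,0,0],[0,0,0],[0,0,0],[0,0,0]]}'
python3 - <<'E'
from h import *
to(456.5,-99.3,172,0);a,b=look('s10')
import fit
fit.fit(b,"s10")
# refreshed view of rim/lip
cv2.imwrite('pics/s10.png',np.hstack([cv2.resize(a[120:210,260:350,::-1],(400,400),interpolation=cv2.INTER_CUBIC),cv2.resize(b[185:255,330:400,::-1],(400,400),interpolation=cv2.INTER_CUBIC)]))
E
```

```text
t: 55.92
ee_pos: [455.8, -99.5, 180.6]
orientation: [-2.22, -2.222, 0.0]
ft_force: [0.2, -0.3, -3.2]
width: 27.4
grasp_force: 30.0
pos [455.8 -99.5 180.6] yaw 0.1 q6 -0.24 lin [0.2 0.7 8.6] rotz 0.001
s10 mat [455.5 -98.7] r 85.4 used 1.0
no hole
```

Position is right; no contact so far. Lower the last bit in small steps.

```bash
python3 -m pendant '{"grip":[-1,-1,-1,-1,-1,-1,-1],"linear":[[0,0.5,3],[0,0,2],[0,0,2],[0,0,1],[0,0,1],[0,0,0],[0,0,0]],"angular":[[0,0,0],[0,0,0],[0,0,0],[0,0,0],[0,0,0],[0,0,0],[0,0,0]]}'
python3 -m pendant '{"grip":[-1,-1,-1,-1,-1],"linear":[[0,0,1],[0,0,1],[0,0,1],[0,0,0],[0,0,0]],"angular":[[0,0,0],[0,0,0],[0,0,0],[0,0,0],[0,0,0]]}'
```

```text
t: 56.6
ee_pos: [456.1, -99.5, 171.6]
orientation: [-2.22, -2.223, 0.0]
ft_force: [-0.2, -0.4, -4.6]
width: 27.3
grasp_force: 30.0
t: 57.02
ee_pos: [456.1, -99.5, 168.5]
orientation: [-2.22, -2.222, 0.0]
ft_force: [-0.2, 0.1, -3.8]
width: 27.5
grasp_force: 30.0
```

```bash
python3 -m pendant '{"grip":[-1,-1,-1,-1,-1],"linear":[[0,0,0.7],[0,0,0.7],[0,0,0.6],[0,0,0],[0,0,0]],"angular":[[0,0,0],[0,0,0],[0,0,0],[0,0,0],[0,0,0]]}'
```

```text
t: 57.43
ee_pos: [456.1, -99.6, 167.2]
orientation: [2.22, 2.223, -0.0]
ft_force: [-4.9, 0.1, 6.2]
width: 27.1
grasp_force: 30.0
```

Contact at the seat height (167). Release and retreat.

```bash
python3 -m pendant '{"grip":[-0.7,-0.3,0.1,0.2,0.2,0.2,0.2,0.2,0.2,0.2,0.2],"linear":[[0,0,0],[0,0,0],[0,0,0],[0,0,0],[0,0,0],[0,0,-8],[0,0,-15],[0,0,-25],[0,0,-25],[0,0,-15],[0,0,0]],"angular":[[0,0,0],[0,0,0],[0,0,0],[0,0,0],[0,0,0],[0,0,0],[0,0,0],[0,0,0],[0,0,0],[0,0,0],[0,0,0]]}'
python3 -m pendant '{"grip":[0.2,0.2,0.2,0.2,0.2,0.2,0.2,0.2,0.2,0.2,0.2],"linear":[[20,0,0],[36,0,0],[36,0,0],[36,0,0],[36,0,0],[36,0,0],[36,0,0],[36,0,0],[20,0,0],[0,0,0],[0,0,0]],"angular":[[0,0,0],[0,0,0],[0,0,0],[0,0,0],[0,0,0],[0,0,0],[0,0,0],[0,0,0],[0,0,0],[0,0,0],[0,0,0]]}'
python3 - <<'E'
from h import *
a,b=look('s11')
ks=max(blobs(a,(0,90,40),(13,255,255),(290,125,40,40),8),key=lambda z:z[1][4])[0];kt=max(blobs(b,(0,90,40),(13,255,255),(350,205,35,35),8),key=lambda z:z[1][4])[0]
print("knob",tri(ks,kt));import fit;fit.fit(b,"s11")
cv2.imwrite('pics/s11.png',np.hstack([cv2.resize(a[110:210,220:350,::-1],None,fx=3.5,fy=3.5,interpolation=cv2.INTER_CUBIC),cv2.resize(b[180:280,330:415,::-1],None,fx=3.5,fy=3.5,interpolation=cv2.INTER_CUBIC)]))
E
```

```text
t: 58.35
ee_pos: [458.3, -100.0, 258.3]
orientation: [2.216, 2.219, 0.005]
ft_force: [0.7, 0.4, 0.4]
width: 53.2
grasp_force: 0.0
t: 59.27
ee_pos: [455.2, 193.0, 253.8]
orientation: [-2.217, -2.225, 0.002]
ft_force: [0.0, 0.5, -0.0]
width: 53.0
grasp_force: 0.0
knob (array([457.5, -99.2, 182. ]), 1.0)
s11 mat [ 454.1 -100.2] r 91.2 used 0.5
no hole
```

View pics/s11.png

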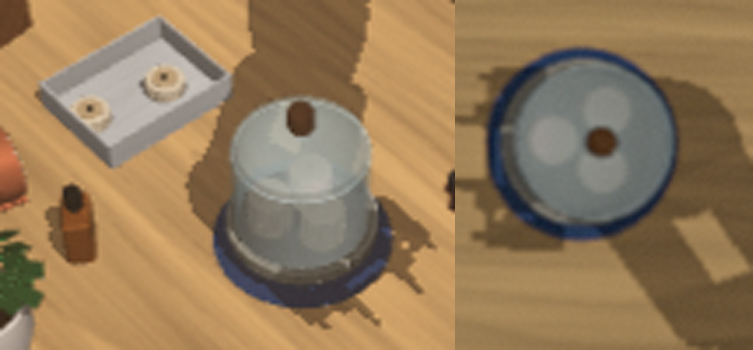

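```bash
python3 -m pendant '{"grip":[0.2,0.2,0.2,0.2,0.2,0.2,0.2,0.2,0.2,0.2],"linear":[[20,-5,-10],[36,-10,-10],[36,-10,-10],[36,-10,0],[36,-10,0],[36,-10,0],[36,-10,0],[36,-10,0],[20,0,0],[0,0,0]],"angular":[[0,0,0],[0,0,0],[0,0,0],[0,0,0],[0,0,0],[0,0,0],[0,0,0],[0,0,0],[0,0,0],[0,0,0]]}'
python3 - <<'E'
from h import *
a,b=look('s12')
for lo in((0,90,40),(0,70,15)):
    S=max(blobs(a,lo,(14,255,255),(290,125,40,30),8),key=lambda z:z[1][4]);T=max(blobs(b,lo,(14,255,255),(350,205,35,35),8),key=lambda z:z[1][4])
    print(S,T,"knob",tri(S[0],T[0]))
print(proj("scene",(456.5,-99.3,179)),proj("top",(456.5,-99.3,189)))
for n,X in(("candle area",(0,0,0)),): pass
import fit;fit.fit(b,"s12")
E
```

```text
t: 60.2
ee_pos: [380.8, 486.6, 284.2]
orientation: [-2.219, -2.224, -0.001]
ft_force: [-0.2, -1.0, -0.4]
width: 52.7
grasp_force: 0.0
([305.6, 143.5], [302, 139, 8, 10, 67]) ([371.4, 220.2], [368, 217, 8, 8, 51]) knob (array([456.1, -99.5, 178.5]), 1.4)
([305.6, 143.5], [302, 139, 8, 10, 67]) ([371.5, 220.2], [368, 216, 8, 9, 56]) knob (array([456.1, -99.7, 178.3]), 1.6)
[305.4 143.5] [371.6 220.2]
s12 mat [454.1 -99.9] r 91.0 used 0.54
no hole
```

Knob at (456.1, -99.6, 178.4): centred on the stand and at the seated height, so the cover is level. Hand in.

```bash
python3 -c "
from workcell import ctrl
print(ctrl.close_job())"
```

```text
the job is handed in; nothing more can be done
None
```

I handed the job in at about 60 s: both stubs are in the tin, all three new candles stand upright on the stand, and the stand is within about 3 mm of the mat's centre. The cover is back inside the lip, with its knob measured at 178.4 mm against 179 mm expected when seated, and I saw nothing else on the desk disturbed.

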